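Ready a lane of lens barrels for transport

ROBOT

A 6-joint arm with a two-finger parallel gripper is mounted at the origin on the work surface. World frame = base frame: x ahead of the robot, y to its left, z up, the work surface at z = 0. Lengths are in m, angles in rad, forces in N, time in s.
With the tool pointing down it reaches from about 0.3 to 0.875 m from the base axis. Payload 6.4 kg.
Tool frame: the origin (TCP) lies midway between the tips of the shut fingers; the grasp point (between the pads) lies 19 mm behind it; z points along the fingers, y is the line along which they close (so a half turn about z gives the same grasp; the last joint's range is limited). The gripper opens to 85 mm and grips with 20 to 120 N. Pads are 22 mm wide; open, the fingers measure 114 mm over their backs; the gripper's body (76 mm by 85 mm) begins 54 mm behind the grasp point. The pads swing forward as they close: fully open they stand 13 mm farther back than shut.
Start: joints at [1.021, 0.181, 1.607, -0, 1.354, -0.206], TCP at [0.194, 0.541, 0.197] pointing down, gripper open.
Joint ranges: [-2.99, 2.99], [-0.89, 2.07], [0.3, 2.58], [-1.14, 4.28], [0, 2.63], [-3.12, 3.12]. Speed limits (rad/s): [2.57, 2.57, 3.01, 3.14, 3.14, 3.14].

INTERFACE

Orientations are given as a rotation vector (axis times angle).
In Python, from plant import env gives the robot as it stands. The module is installed in compiled form; this text tells all that it offers.
- The arm moves only by the tool step_arm, never from a script. Its argument "steps" is a list of rows, each a list of 5 numbers: the shift along the tool's x, y, z in m, then the turn about the tool's z in degrees, then the opening, from 0 (shut) to 1 (fully open). A call has 1 to 8 rows; each row is the pose to reach, as a shift and turn from the pose commanded when the call began, along the tool's axes at that moment; what a row does not reach only later rows make up. A row lasts 1/10 s, in which the tool goes at most 50 mm and 8.59 degrees, less where a joint would pass 70% of its speed; a pose out of reach is approached as far as the arm can. A call with a gripper value outside its range is refused whole. The fingers move at their own pace and stop on an object; the grip force is fixed at half the most. Time passes only in rows, so rows that repeat a pose let the fingers close. It gives the time, the measured TCP pose, the force, the opening and the grip force at its end, in the units of the state.
- env.get_obs(): the state, without advancing time (a new reading comes with each control period).
- env.read_camera(name): name is "side" or "top"; returns (picture, depth): 400x640x3 uint8, blue, green, red; 400x640 float32, m along the optical axis (not along the pixel's ray), 0 where there is no reading.
- env.camera_params(name): a dict with "fx", "fy", "cx", "cy" (pixels), "dist" ([k1, k2, p1, p2, k3] as OpenCV has them; the pictures are not rectified), "R" (3x3) and "t" (3): a world point X has camera coordinates R X + t. Camera axes: x right, y down, z forward; pixel columns grow to the right and rows downward; lengths in m; the calibration is good to about 2 mm. A picture is of the moment at which its call begins. camera_params takes no time and is no camera call.
- env.sign_off(): hands the job in; it is judged then, once.
The state is a dict: "time": time; "qpos": joint angles; "dq": joint speeds; "effort": joint torques, N m; "position": TCP position; "tcp_rot": TCP orientation; "ft_force": force on the tool from outside, world axes, zero at the start; "moment": the same for the moment, N m; "finger_gap": opening from 0.0 (shut) to 1.0 (fully open); "gripper_force": force on a finger pad.
Only numpy, scipy, OpenCV 4.12 (cv2) and the standard library are available. Lean on these libraries where they do the work, as an engineer would, in place of code of your own. Each camera call takes 0.05 s, during which the arm holds its last target. There are 200 camera calls.

TASK

Make the pink lane rack ready for transport: take the yellow-topped height gauge out of the lane and stand it on the green mat, and stand every lens barrel that has tipped over upright in the lane, white end up. Only then swing the steel keeper bar over the barrels, fully shut into its detent, and leave the bystanding things alone.

Things in the scene. Friction and masses are not known exactly. Their poses are not given: they have to be found in the camera images.
- rack: Pink lane rack fixed on the bench, 124 x 632 mm; origin on the bench under its centre, x across the lane (away from the robot), y along it. Lane floor 6 mm above the bench, inside 104 mm wide (x) and 600 mm long (y); rails 18 mm tall. Seven unmarked places along y, 84 mm apart, the middle one at y = 0; some empty. Pivot posts 56 mm tall at x = +70, y = +-324 mm.
- keeper (a joint): Angle of the keeper bar about its hinge (along the rack's y): 0 = fully shut, bar over the middle of the lane; grows as it swings up and over to the far (+x) side, stop at 2.2 rad. The hinge is stiff: the bar stays where it is left (about 4 N at the bar moves it). A sprung ball in the blue end post resists from 0.2 to 0.1 rad, then snaps in behind the arm and holds it home.
- keeper_grip (a point): Middle of the keeper bar: a red sleeve 60 mm long on a round steel bar 14 mm thick and 624 mm long, parallel to the rack's y, on a thin arm at each end. It moves on a circle of 108 mm radius about the hinge; shut it is at x = 0, height 118 mm in the rack frame, its underside 17 mm above the tops of standing barrels.
- keeper_hinge (a point): Middle of the keeper's hinge axis, at x = +70 mm, height 36 mm in the rack frame; axis along the rack's y.
- gauge: Height gauge: steel foot 46 x 46 x 22 mm, column 20 x 20 mm, on top a yellow grip block 32 x 32 mm from 92 to 136 mm height; 0.4 kg. Origin at the centre of its underside, z up. Standing in the lane it is too tall for the bar to shut.
- mat: Green mat 130 x 130 mm, 4 mm thick, fixed on the bench beside the rack; origin at the centre of its underside.
- stander: Lens barrel that stands in the lane from the start; same as the others.
- barrel1: Lens barrel, cylinder 40 mm in diameter and 88 mm long, 0.16 kg, black with a brass line and a white front end with blue glass; origin at its centre, z axis along it towards the white end. At the start it lies across the lane, white end roughly towards the robot. May be absent.
- barrel2: Lens barrel, cylinder 40 mm in diameter and 88 mm long, 0.16 kg, black with a brass line and a white front end with blue glass; origin at its centre, z axis along it towards the white end. At the start it lies across the lane, white end roughly towards the robot. May be absent.
- barrel3: Lens barrel, cylinder 40 mm in diameter and 88 mm long, 0.16 kg, black with a brass line and a white front end with blue glass; origin at its centre, z axis along it towards the white end. At the start it lies across the lane, white end roughly towards the robot. May be absent.
- barrel4: Lens barrel, cylinder 40 mm in diameter and 88 mm long, 0.16 kg, black with a brass line and a white front end with blue glass; origin at its centre, z axis along it towards the white end. At the start it lies across the lane, white end roughly towards the robot. May be absent.
- barrel5: Lens barrel, cylinder 40 mm in diameter and 88 mm long, 0.16 kg, black with a brass line and a white front end with blue glass; origin at its centre, z axis along it towards the white end. At the start it lies across the lane, white end roughly towards the robot. May be absent.
- pink_trays: Bystander: stack of pink trays 150 x 130 x 45 mm on the bench on the other side of the rack; origin at the centre of its underside.
- steel_ring: Bystander: steel ring 64 mm in diameter, 28 mm tall; origin at the centre of its underside.
- wash_bottle: Bystander: white wash bottle 56 mm in diameter, 100 mm tall; origin at the centre of its underside.

How it is judged:
On the way, in this order (a step that is already met when the one before it is completed fails the run):
1. the gauge stands on the green mat and every barrel present stands upright in the lane, white end up, at rest, with the keeper bar still open (more than 1 rad) (x of gauge in the frame of mat between -0.042 and 0.042 m and y of gauge in the frame of mat between -0.042 and 0.042 m and z of gauge in the frame of mat between -0.002 and 0.01 m and angle between each of gauge, barrel1, barrel2, barrel3, barrel4, barrel5, stander's own z axis and vertical below 0.1 rad and linear speed of each of gauge, barrel1, barrel2, barrel3, barrel4, barrel5, stander below 0.03 m/s and x of barrel1 in the frame of rack between -0.034 and 0.034 m and y of barrel1 in the frame of rack between -0.284 and 0.284 m and z of barrel1 in the frame of rack between 0.044 and 0.056 m and x of barrel2 in the frame of rack between -0.034 and 0.034 m and y of barrel2 in the frame of rack between -0.284 and 0.284 m and z of barrel2 in the frame of rack between 0.044 and 0.056 m and x of barrel3 in the frame of rack between -0.034 and 0.034 m and y of barrel3 in the frame of rack between -0.284 and 0.284 m and z of barrel3 in the frame of rack between 0.044 and 0.056 m and x of barrel4 in the frame of rack between -0.034 and 0.034 m and y of barrel4 in the frame of rack between -0.284 and 0.284 m and z of barrel4 in the frame of rack between 0.044 and 0.056 m and x of barrel5 in the frame of rack between -0.034 and 0.034 m and y of barrel5 in the frame of rack between -0.284 and 0.284 m and z of barrel5 in the frame of rack between 0.044 and 0.056 m and x of stander in the frame of rack between -0.034 and 0.034 m and y of stander in the frame of rack between -0.284 and 0.284 m and z of stander in the frame of rack between 0.044 and 0.056 m and value of joint keeper above 1 rad), for 0.2 s.
2. the keeper bar is shut into its detent, within 0.06 rad of fully home (value of joint keeper below 0.06 rad), for 0.3 s.
At the end, for the whole second after the job is handed in: Every barrel present stands upright (within 0.1 rad), white end up, on the lane floor, centre within 34 mm of the lane's middle line; the gauge stands on the mat, centre within 42 mm of the mat's along both its axes; the keeper bar is shut within 0.06 rad; all at rest (x of gauge in the frame of mat between -0.042 and 0.042 m and y of gauge in the frame of mat between -0.042 and 0.042 m and z of gauge in the frame of mat between -0.002 and 0.01 m and angle between each of gauge, barrel1, barrel2, barrel3, barrel4, barrel5, stander's own z axis and vertical below 0.1 rad and linear speed of each of gauge, barrel1, barrel2, barrel3, barrel4, barrel5, stander below 0.03 m/s and x of barrel1 in the frame of rack between -0.034 and 0.034 m and y of barrel1 in the frame of rack between -0.284 and 0.284 m and z of barrel1 in the frame of rack between 0.044 and 0.056 m and x of barrel2 in the frame of rack between -0.034 and 0.034 m and y of barrel2 in the frame of rack between -0.284 and 0.284 m and z of barrel2 in the frame of rack between 0.044 and 0.056 m and x of barrel3 in the frame of rack between -0.034 and 0.034 m and y of barrel3 in the frame of rack between -0.284 and 0.284 m and z of barrel3 in the frame of rack between 0.044 and 0.056 m and x of barrel4 in the frame of rack between -0.034 and 0.034 m and y of barrel4 in the frame of rack between -0.284 and 0.284 m and z of barrel4 in the frame of rack between 0.044 and 0.056 m and x of barrel5 in the frame of rack between -0.034 and 0.034 m and y of barrel5 in the frame of rack between -0.284 and 0.284 m and z of barrel5 in the frame of rack between 0.044 and 0.056 m and x of stander in the frame of rack between -0.034 and 0.034 m and y of stander in the frame of rack between -0.284 and 0.284 m and z of stander in the frame of rack between 0.044 and 0.056 m and value of joint keeper below 0.06 rad); the robot touches nothing.
It fails at once if a bystander (pink trays, steel ring, wash bottle) is moved by more than 30 mm (distance of any of pink_trays, steel_ring, wash_bottle from where it was at the start of the episode above 0.03 m).
Of barrel1, barrel2, barrel3, barrel4, barrel5 only 3 to 5 are there at a start; the rules pass over those that are not, and their reading is None.
At some moment in a run one of gauge may be knocked a few centimetres aside while the robot is not near it.
Once in a run the grip may slacken for a moment while it holds something.
It also fails if it takes over 210 s, if anything falls off the work surface, if the arm or the gripper's body presses on something with over 40 N, if the wrist force passes 120 N, or if a joint passes its speed limit or range.

## Working session

There is one attempt and no reset: what is moved stays moved. The work goes in short steps, Python scripts to look and compute and a tool call to move; the robot and the scene stay as the last step left them, time stands still between calls to the robot, and variables do not carry over. Pictures are saved under pics/ and viewed, at most 14 in all, crops included, and the job is handed in when it is done.

Besides the shell and the picture viewer there is one more tool, called after "Call:" as a command line: name --pt "numbers of a row" for each row, then --argument value for the rest. step_arm: Moves the arm, as the interface text tells. Its arguments: {"type":"object","properties":{"steps":{"type":"array"}},"required":["steps"]}

```bash
mkdir -p pics
python3 - <<'E'
from plant import env
import cv2,numpy as np
o=env.get_obs();print({k:np.round(v,3) for k,v in o.items()})
for n in("side","top"):
    p,d=env.read_camera(n);cv2.imwrite(f"pics/{n}0.png",p);np.save(f"{n}0.npy",d)
    c=env.camera_params(n);print(n,{k:np.round(v,4).tolist() for k,v in c.items()}, -np.array(c["R"]).T@np.array(c["t"]))
E
```

```text
{'time': np.float64(0.0), 'qpos': array([ 1.021,  0.182,  1.608, -0.   ,  1.354, -0.206]), 'dq': array([-0.   , -0.002,  0.001, -0.   , -0.001, -0.001]), 'effort': array([ 1.0000e-03, -4.4485e+01, -3.5135e+01, -0.0000e+00,  9.0000e-03,
        0.0000e+00]), 'position': array([0.193, 0.541, 0.196]), 'tcp_rot': array([-5.370e-01, -3.095e+00,  2.000e-03]), 'ft_force': array([-0.053, -0.214,  0.617]), 'moment': array([ 0.033,  0.011, -0.058]), 'gripper_force': np.float64(0.0), 'finger_gap': np.float64(1.004)}
side {'fx': 388.3889, 'fy': 388.3889, 'cx': 326.4947, 'cy': 198.9134, 'dist': [-0.076, 0.0, 0.0, 0.0, 0.0], 'R': [[-0.9712, -0.2381, 0.0027], [-0.1834, 0.7407, -0.6463], [0.1518, -0.6282, -0.7631]], 't': [0.446, 0.1677, 0.9314]} [0.32248086 0.56705096 0.81784699]
top {'fx': 425.7657, 'fy': 425.7657, 'cx': 323.9496, 'cy': 203.4238, 'dist': [-0.0911, 0.0, 0.0, 0.0, 0.0], 'R': [[-0.0008, -1.0, 0.0085], [-0.9965, 0.0, -0.0832], [0.0832, -0.0086, -0.9965]], 't': [0.0026, 0.4864, 1.3492]} [0.37250402 0.01413548 1.38495211]
```

View pics/top0.png

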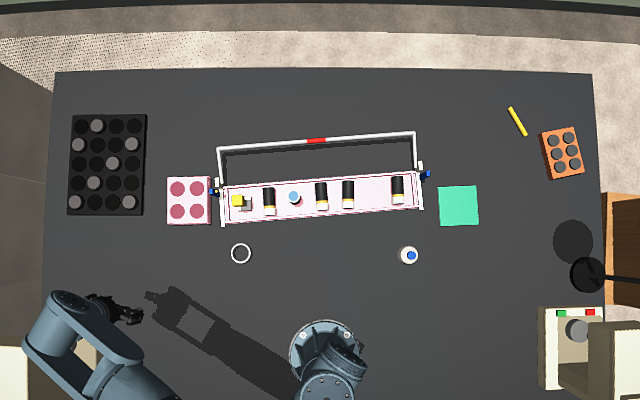

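View pics/side0.png

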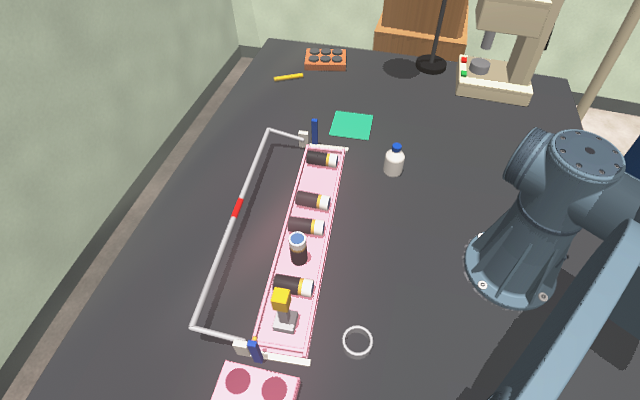

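Top view: rack spans about (220–420, 175–222); the gauge is at (240,201), the stander at (294,198), and lying barrels at (269,200), (321,195), (348,193) and (397,189). The mat is at (458,206), the red sleeve at (316,140), the ring at (241,253) and the bottle at (409,255). The side view agrees: 4 lying barrels, with white ends towards the robot.

```bash
cat > h.py <<'E'
from plant import env
import cv2,numpy as np
def cloud(n,save=None):
    p,d=env.read_camera(n)
    if save: cv2.imwrite(f"pics/{save}.png",p)
    return p,d,lift(n,d)
def lift(n,d):
    c=env.camera_params(n);K=np.array([[c["fx"],0,c["cx"]],[0,c["fy"],c["cy"]],[0,0,1.]])
    v,u=np.mgrid[0:400,0:640].astype(np.float64)
    q=cv2.undistortPoints(np.stack([u.ravel(),v.ravel()],1)[:,None],K,np.array(c["dist"]))[:,0].reshape(400,640,2)
    X=np.dstack([q*d[...,None],d]);
    return (X-np.array(c["t"]))@np.array(c["R"])
def hsv(p): return cv2.cvtColor(p,cv2.COLOR_BGR2HSV)
def blobs(m,X,a=15):
    k,l,s,c=cv2.connectedComponentsWithStats(m.astype(np.uint8))
    for i in range(1,k):
        if s[i,4]>=a:
            P=X[(l==i)]; yield c[i],s[i],P
E
cat > m1.py <<'E'
from h import *
for n in("top","side"):
    p=cv2.imread(f"pics/{n}0.png");d=np.load(f"{n}0.npy");X=lift(n,d);H=hsv(p);h,s,v=cv2.split(H);z=X[...,2]
    print(n)
    M={"yellow":(h>20)&(h<33)&(s>150)&(v>120),"red":((h<5)|(h>175))&(s>180)&(v>100),"green":(h>70)&(h<90)&(s>120),"blue":(h>100)&(h<125)&(s>100)&(v>80),"pink":((h>160)|(h<5))&(s>15)&(s<90)&(v>150)&(z<.05)}
    reg=(X[...,0]>.3)&(X[...,0]<.8)&(abs(X[...,1])<.6)
    for k,m in M.items():
        for c,s_,P in blobs(m&reg&(d>0),X,20 if k!="pink" else 300):
            print(k,np.round(c),s_[4],"med",np.round(np.median(P,0),3),"lo",np.round(np.percentile(P,2,0),3),"hi",np.round(np.percentile(P,98,0),3))
            if k=="pink":
                r=cv2.minAreaRect(P[:,:2].astype(np.float32));print("  rect",r)
    if n=="top":
        m=reg&(z>.03)&(z<.07)&(X[...,0]<.68)
        for c,s_,P in blobs(m,X,25):
            r=cv2.minAreaRect(P[:,:2].astype(np.float32));print("ht",np.round(c),s_[4],np.round(np.median(P,0),3),np.round(r[0],3),np.round(r[1],3),round(r[2],1))
E
python3 m1.py
```

```text
top
yellow [236. 199.] 77 med [0.489 0.265 0.142] lo [0.472 0.246 0.137] hi [0.501 0.274 0.147]
red [316. 140.] 74 med [0.683 0.028 0.069] lo [0.675 0.002 0.061] hi [0.69  0.056 0.074]
green [458. 205.] 1520 med [ 0.482 -0.438  0.004] lo [ 0.42  -0.502 -0.003] hi [ 0.545 -0.376  0.009]
blue [427. 172.] 25 med [ 0.576 -0.315  0.099] lo [ 0.567 -0.329  0.043] hi [ 0.592 -0.31   0.104]
blue [211. 191.] 24 med [0.518 0.348 0.099] lo [0.511 0.344 0.09 ] hi [0.528 0.354 0.103]
blue [293. 195.] 57 med [0.506 0.097 0.094] lo [0.494 0.085 0.089] hi [0.518 0.11  0.099]
blue [411. 255.] 54 med [ 0.323 -0.26   0.1  ] lo [ 0.314 -0.272  0.093] hi [ 0.335 -0.251  0.106]
ht [284. 143.] 123 [0.673 0.131 0.067] [0.675 0.126] [0.014 0.158] 4.5
ht [227. 161.] 316 [0.631 0.331 0.06 ] [0.633 0.305] [0.093 0.192] 44.2
ht [416. 158.] 157 [ 0.621 -0.291  0.052] [ 0.635 -0.291] [0.091 0.025] 15.3
ht [187. 200.] 1966 [0.495 0.437 0.045] [0.497 0.439] [0.154 0.132] 1.4
ht [397. 190.] 329 [ 0.528 -0.23   0.042] [ 0.53  -0.232] [0.088 0.038] 0.6
ht [347. 195.] 328 [ 0.513 -0.072  0.042] [ 0.513 -0.073] [0.036 0.
[... 680 characters left out ...]
 0.098]
blue [396. 147.] 79 med [ 0.325 -0.257  0.096] lo [ 0.312 -0.39  -0.002] hi [ 0.336 -0.247  0.1  ]
blue [297. 238.] 77 med [0.502 0.101 0.094] lo [0.491 0.088 0.091] hi [0.516 0.11  0.096]
blue [251. 343.] 58 med [0.517 0.352 0.099] lo [0.51  0.345 0.094] hi [0.526 0.356 0.101]
pink [301. 260.] 6553 med [0.496 0.113 0.005] lo [ 0.43  -0.283  0.001] hi [0.578 0.323 0.02 ]
  rect ((0.5117256045341492, 0.012839198112487793), (0.12831687927246094, 0.6386556029319763), 4.923666000366211)
pink [251. 383.] 1527 med [0.506 0.402 0.044] lo [0.424 0.376 0.04 ] hi [0.57  0.447 0.046]
  rect ((0.5040949583053589, 0.40882307291030884), (0.16979707777500153, 0.0747385248541832), 6.174104690551758)
```

Call:
step_arm --pt "-0.37 -0.162 0 -24.7 0.8" --pt "-0.37 -0.162 0 -24.7 0.8" --pt "-0.37 -0.162 0 -24.7 0.8" --pt "-0.37 -0.162 0 -24.7 0.8" --pt "-0.37 -0.162 0 -24.7 0.8" --pt "-0.37 -0.162 0 -24.7 0.8" --pt "-0.37 -0.162 0 -24.7 0.8" --pt "-0.37 -0.162 0 -24.7 0.8"

```text
time: 0.9
position: [0.4757, 0.2745, 0.1968]
tcp_rot: [0.137, -3.138, -0.0]
ft_force: [0.8, 1.2, 0.4]
finger_gap: 0.796
gripper_force: 0.0
```

Call:
step_arm --pt "0 0 0 0 0.8" --pt "0 0 0 0 0.8" --pt "0 0 0 0 0.8"

```text
time: 1.2
position: [0.4739, 0.2767, 0.1967]
tcp_rot: [0.138, -3.137, -0.0]
ft_force: [-0.3, 0.0, -0.2]
finger_gap: 0.797
gripper_force: 0.0
```

Call:
step_arm --pt "-0.012 -0.014 0 0 0.8" --pt "-0.012 -0.014 0.045 0 0.8" --pt "-0.012 -0.014 0.085 0 0.8" --pt "-0.012 -0.014 0.085 0 0.8" --pt "-0.012 -0.014 0.085 0 0.2" --pt "-0.012 -0.014 0.085 0 0.1" --pt "-0.012 -0.014 0.085 0 0.1" --pt "-0.012 -0.014 0.085 0 0.1"

```text
time: 2.0
position: [0.4891, 0.2639, 0.114]
tcp_rot: [-0.138, 3.135, 0.001]
ft_force: [-0.2, 0.0, 0.7]
finger_gap: 0.117
gripper_force: 0.0
```

Call:
step_arm --pt "0 0 0 0 0.1" --pt "0 0 0 0 0.1" --pt "0 0 -0.04 0 0.1" --pt "0 0 -0.08 0 0.1" --pt "0 0 -0.12 0 0.1" --pt "0 0 -0.12 0 0.1"

```text
time: 2.6
position: [0.4916, 0.2644, 0.2391]
tcp_rot: [-0.137, 3.127, 0.004]
ft_force: [0.7, 1.1, -0.6]
finger_gap: 0.102
gripper_force: 0.0
```

```bash
cat > m2.py <<'E'
from h import *
import sys
p,d,X=cloud("side",sys.argv[1]+"s");q,e,Y=cloud("top",sys.argv[1]+"t")
for n,a,D,P in(("side",p,d,X),("top",q,e,Y)):
    h,s,v=cv2.split(hsv(a))
    for k,m in {"yellow":(h>20)&(h<33)&(s>150)&(v>120),"blue":(h>95)&(h<125)&(s>70)&(v>80),"white":(s<40)&(v>190)&(P[...,2]>.02)}.items():
        m=m&(P[...,0]>.3)&(P[...,0]<.62)&(abs(P[...,1])<.52)&(D>0)
        for c,s_,Q in blobs(m,P,20):
            w=np.median(Q,0);dx=w[:2]-[.511,.012]
            print(n,k,np.round(c),s_[4],np.round(w,3),"rack",np.round([dx@[.9962,.0872],dx@[-.0872,.9962]],3),"lo",np.round(np.percentile(Q,3,0),3),"hi",np.round(np.percentile(Q,97,0),3))
E
python3 m2.py a; python3 -c "
import cv2;p=cv2.imread('pics/as.png');q=cv2.imread('pics/at.png')
import numpy as np
a=cv2.resize(p[100:400,160:400],None,fx=1.6,fy=1.6);b=cv2.resize(q[120:280,200:480],None,fx=1.4,fy=1.4)
c=np.zeros((480,800,3),np.uint8);c[:a.shape[0],:a.shape[1]]=a;c[:b.shape[0],390:390+b.shape[1]]=b[:,:410];cv2.imwrite('pics/a.png',c)"
```

```text
side yellow [280. 295.] 227 [0.486 0.262 0.14 ] rack [-0.003  0.252] lo [0.473 0.248 0.138] hi [0.5   0.277 0.142]
side blue [396. 146.] 81 [ 0.324 -0.254  0.097] rack [-0.209 -0.249] lo [ 0.312 -0.333  0.034] hi [0.336 0.279 0.571]
side blue [297. 238.] 107 [0.504 0.099 0.094] rack [0.    0.087] lo [0.491 0.087 0.091] hi [0.517 0.112 0.096]
side blue [254. 351.] 179 [0.517 0.356 0.072] rack [0.036 0.342] lo [0.509 0.347 0.008] hi [0.525 0.357 0.1  ]
side white [394. 159.] 251 [ 0.322 -0.242  0.064] rack [-0.211 -0.236] lo [ 0.302 -0.264  0.026] hi [ 0.346 -0.232  0.078]
side white [332. 159.] 91 [ 0.497 -0.224  0.04 ] rack [-0.035 -0.234] lo [ 0.487 -0.244  0.023] hi [ 0.507 -0.214  0.046]
side white [324. 201.] 118 [ 0.482 -0.063  0.041] rack [-0.035 -0.072] lo [ 0.472 -0.086  0.023] hi [ 0.493 -0.053  0.047]
side white [318. 226.] 131 [0.476 0.019 0.041] rack [-0.034  0.01 ] lo [ 0.466 -0.002  0.025] hi [0.487 0.03  0.046]
side white [297. 241.] 143 [0.502 0.111 0.092] rack [-0.001  0.099] lo [0.487 0.081 0.076] hi [0.522 0.118 0.095]
side white [306. 287.] 153 [0.46  0.187 0.041]
[... 1329 characters left out ...]
 white [398. 199.] 77 [ 0.498 -0.232  0.042] rack [-0.034 -0.242] lo [ 0.487 -0.25   0.034] hi [ 0.508 -0.216  0.048]
top white [193. 213.] 302 [0.447 0.425 0.045] rack [-0.027  0.417] lo [0.425 0.376 0.04 ] hi [0.489 0.451 0.05 ]
top white [347. 204.] 83 [ 0.482 -0.07   0.042] rack [-0.036 -0.08 ] lo [ 0.473 -0.09   0.031] hi [ 0.492 -0.055  0.05 ]
top white [321. 206.] 80 [0.476 0.01  0.043] rack [-0.035  0.001] lo [ 0.467 -0.007  0.031] hi [0.486 0.028 0.049]
top white [269. 211.] 55 [0.46  0.176 0.044] rack [-0.036  0.168] lo [0.451 0.165 0.038] hi [0.47  0.189 0.05 ]
top white [408. 254.] 159 [ 0.326 -0.252  0.07 ] rack [-0.208 -0.247] lo [ 0.301 -0.284  0.058] hi [ 0.347 -0.237  0.08 ]
```

View pics/a.png

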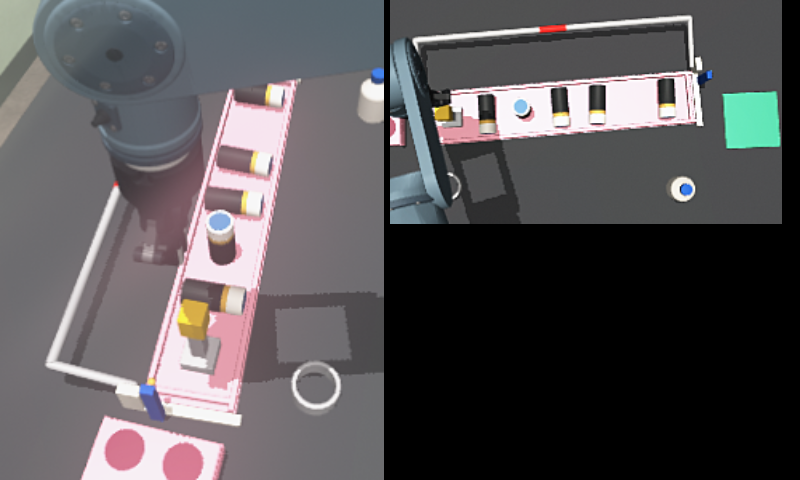

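Run:
```python
from h import *
o=env.get_obs();print({k:np.round(v,3).tolist() for k,v in o.items()})
for n,f in(("side","as"),("top","at")):
    c=env.camera_params(n);K=np.array([[c["fx"],0,c["cx"]],[0,c["fy"],c["cy"]],[0,0,1.]])
    R=np.array(c["R"]);pts=np.array([o["position"],o["position"]+[0,0,.05],[.489,.264,.114],[.487,.263,.142]])
    print(n,cv2.projectPoints(pts,cv2.Rodrigues(R)[0],np.array(c["t"]),K,np.array(c["dist"]))[0][:,0].round(1).tolist())
d=cloud("side")[0]; cv2.imwrite("pics/b.png",cv2.resize(d[160:340,180:340],None,fx=3,fy=3))
```

```text
{'time': 2.7, 'qpos': [0.281, 0.105, 1.618, 0.0, 1.415, -1.377], 'dq': [-0.0, 0.032, 0.048, 0.001, -0.004, -0.001], 'effort': [0.049, -43.598, -38.105, 0.003, 0.001, 0.0], 'position': [0.489, 0.263, 0.233], 'tcp_rot': [-0.137, 3.136, 0.001], 'ft_force': [-0.626, -0.688, -1.04], 'moment': [-0.034, -0.017, -0.014], 'gripper_force': 0.0, 'finger_gap': 0.097}
side [[273.5, 270.4], [270.3, 254.8], [279.6, 301.4], [279.4, 294.6]]
top [[228.8, 196.1], [224.8, 194.2], [237.1, 200.0], [235.6, 199.8]]
```

View pics/b.png

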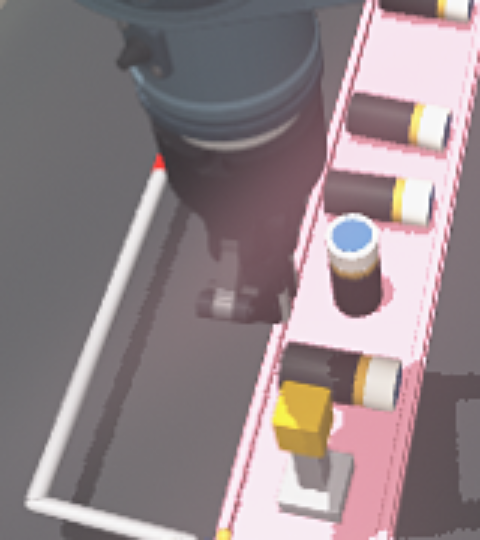

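Run:
```python
from h import *
for n in("side","top"):
    p,d,X=cloud(n)
    m=(abs(X[...,0]-.49)<.12)&(abs(X[...,1]-.264)<.12)&(X[...,2]>.16)&(X[...,2]<.34)&(d>0)
    for a in np.arange(.16,.34,.015):
        P=X[m&(X[...,2]>=a)&(X[...,2]<a+.015)]
        if len(P): print(n,round(a,3),len(P),P[:,:2].min(0).round(3),P[:,:2].max(0).round(3),np.median(P[:,:2],0).round(3))
```

```text
side 0.265 42 [0.476 0.254] [0.487 0.282] [0.478 0.274]
side 0.28 49 [0.475 0.252] [0.48  0.282] [0.478 0.272]
side 0.295 26 [0.473 0.232] [0.48  0.281] [0.477 0.258]
side 0.31 110 [0.471 0.23 ] [0.494 0.305] [0.477 0.281]
side 0.325 107 [0.469 0.244] [0.49  0.314] [0.472 0.282]
top 0.28 1 [0.481 0.247] [0.481 0.247] [0.481 0.247]
top 0.295 1 [0.481 0.242] [0.481 0.242] [0.481 0.242]
top 0.31 14 [0.477 0.225] [0.485 0.239] [0.48  0.233]
top 0.325 12 [0.478 0.215] [0.501 0.23 ] [0.48  0.224]
```

Run:
```python
from h import *
p,d,X=cloud("side")
print(env.get_obs()["position"])
for v in range(250,276,2): print(v,[tuple((X[v,u]*1000).astype(int)) if d[v,u]>0 else None for u in range(262,286,4)],p[v,274])
```

```text
[0.48696421 0.26295384 0.23022309]
250 [(np.int64(490), np.int64(282), np.int64(325)), (np.int64(483), np.int64(282), np.int64(327)), (np.int64(477), np.int64(281), np.int64(328)), (np.int64(471), np.int64(281), np.int64(331)), (np.int64(476), np.int64(257), np.int64(293)), (np.int64(552), np.int64(82), np.int64(1))] [ 87  81 106]
252 [(np.int64(493), np.int64(278), np.int64(313)), (np.int64(486), np.int64(278), np.int64(315)), (np.int64(481), np.int64(276), np.int64(313)), (np.int64(473), np.int64(277), np.int64(319)), (np.int64(476), np.int64(259), np.int64(289)), (np.int64(549), np.int64(90), np.int64(5))] [ 86  79 104]
254 [(np.int64(479), np.int64(303), np.int64(351)), (np.int64(485), np.int64(281), np.int64(315)), (np.int64(479), np.int64(280), np.int64(315)), (np.int64(473), np.int64(279), np.int64(316)), (np.int64(477), np.int64(258), np.int64(282)), (np.int64(547), np.int64(96), np.int64(6))] [ 82  76 101]
256 [(np.int64(478), np.int64(305), np.int64(349)), (np.int64(483), np.int64(286), np.int64(318)), (np.int64(478), np.int64(284), np.int64(316)), (np.int64(473), np.int64(
[... 2083 characters left out ...]
p.int64(8)), (np.int64(543), np.int64(141), np.int64(4)), (np.int64(534), np.int64(138), np.int64(4))] [136 124 196]
272 [(np.int64(580), np.int64(152), np.int64(-1)), (np.int64(571), np.int64(150), np.int64(0)), (np.int64(556), np.int64(156), np.int64(16)), (np.int64(550), np.int64(148), np.int64(5)), (np.int64(541), np.int64(146), np.int64(5)), (np.int64(532), np.int64(144), np.int64(5))] [137 124 198]
274 [(np.int64(579), np.int64(156), np.int64(-3)), (np.int64(570), np.int64(153), np.int64(-3)), (np.int64(555), np.int64(161), np.int64(16)), (np.int64(549), np.int64(154), np.int64(5)), (np.int64(530), np.int64(169), np.int64(39)), (np.int64(531), np.int64(147), np.int64(1))] [245 233 255]
```

Gripper passed just above the gauge: depth shows the fingertips about 30 mm higher than the reported TCP. I'll go lower to allow for it.

Call:
step_arm --pt "0 0 0 0 0.9" --pt "0 0 0 0 0.9" --pt "0 0 0 0 0.9" --pt "0 0 0.05 0 0.9" --pt "0 0 0.1 0 0.9" --pt "0 0 0.14 0 0.9" --pt "0 0 0.155 0 0.9" --pt "0 0 0.155 0 0.9"

```text
time: 3.7
position: [0.4862, 0.2628, 0.075]
tcp_rot: [0.137, -3.134, 0.002]
ft_force: [0.9, 0.0, 0.1]
finger_gap: 0.899
gripper_force: 0.0
```

Call:
step_arm --pt "0 0 0 0 0.9" --pt "0 0 0 0 0.1" --pt "0 0 0 0 0.1" --pt "0 0 0 0 0.1" --pt "0 0 0 0 0.1" --pt "0 0 0 0 0.1"

```text
time: 4.3
position: [0.4893, 0.2631, 0.0788]
tcp_rot: [-0.137, 3.136, -0.001]
ft_force: [-0.7, -3.5, 5.9]
finger_gap: 0.364
gripper_force: 58.8
```

Call:
step_arm --pt "0 0 -0.05 0 0.1" --pt "0 0 -0.1 0 0.1" --pt "0 0 -0.14 0 0.1" --pt "0 -0.03 -0.14 0 0.1" --pt "0 -0.07 -0.14 0 0.1" --pt "0 -0.11 -0.14 0 0.1" --pt "0.01 -0.15 -0.14 0 0.1" --pt "0.01 -0.19 -0.14 0 0.1"

```text
time: 5.1
position: [0.493, 0.072, 0.2166]
tcp_rot: [0.138, -3.137, -0.001]
ft_force: [0.2, -1.3, -4.5]
finger_gap: 0.368
gripper_force: 61.7
```

Call:
step_arm --pt "0 -0.04 0 0 0.1" --pt "0.01 -0.08 0 0 0.1" --pt "0.02 -0.12 0 0 0.1" --pt "0.02 -0.16 0 0 0.1" --pt "0.02 -0.2 0 0 0.1" --pt "0.03 -0.24 0 0 0.1" --pt "0.03 -0.28 0 0 0.1" --pt "0.03 -0.32 0 0 0.1"

```text
time: 5.9
position: [0.4919, -0.2495, 0.2167]
tcp_rot: [0.136, -3.138, -0.001]
ft_force: [0.6, -0.0, -3.3]
finger_gap: 0.363
gripper_force: 61.7
```

Call:
step_arm --pt "0.01 -0.04 0 0 0.1" --pt "0.02 -0.08 0 0 0.1" --pt "0.028 -0.12 0 0 0.1" --pt "0.028 -0.16 0 0 0.1" --pt "0.028 -0.186 0 0 0.1" --pt "0.028 -0.186 0 0 0.1" --pt "0.028 -0.186 0 0 0.1" --pt "0.028 -0.186 0 0 0.1"

```text
time: 6.7
position: [0.4808, -0.4346, 0.2165]
tcp_rot: [0.138, -3.138, -0.003]
ft_force: [-0.1, 0.7, -4.0]
finger_gap: 0.367
gripper_force: 61.9
```

```bash
python3 m2.py c | grep -E "yellow"
```

```text
side yellow [358.  57.] 55 [ 0.467 -0.419  0.248] rack [-0.082 -0.425] lo [ 0.463 -0.432  0.239] hi [ 0.491 -0.405  0.295]
```

Call:
step_arm --pt "0 0 0.04 0 0.1" --pt "0 0 0.08 0 0.1" --pt "0 0 0.115 0 0.1" --pt "0 0 0.13 0 0.1" --pt "0 0 0.136 0 0.1" --pt "0 0 0.14 0 0.1" --pt "0 0 0.14 0 0.1" --pt "0 0 0.14 0 0.1"

```text
time: 7.6
position: [0.4818, -0.4371, 0.0791]
tcp_rot: [-0.137, 3.137, -0.004]
ft_force: [1.0, -0.2, -3.2]
finger_gap: 0.364
gripper_force: 61.8
```

Call:
step_arm --pt "0 0 0.001 0 0.1" --pt "0 0 0.001 0 0.8" --pt "0 0 0.001 0 0.8" --pt "0 0 0.001 0 0.8" --pt "0 0 -0.05 0 0.8" --pt "0 0 -0.1 0 0.8" --pt "0 0 -0.14 0 0.8" --pt "0 0 -0.14 0 0.8"

```text
time: 8.4
position: [0.4837, -0.4394, 0.2262]
tcp_rot: [-0.137, 3.13, -0.018]
ft_force: [0.2, 0.1, -0.0]
finger_gap: 0.801
gripper_force: 0.0
```

```bash
python3 m2.py c | grep -E "yellow"; python3 -c "
from h import *
print(env.get_obs()['position'])"
```

```text
side yellow [353.  95.] 168 [ 0.48  -0.423  0.127] rack [-0.069 -0.431] lo [ 0.465 -0.449  0.098] hi [ 0.494 -0.419  0.14 ]
top yellow [469. 202.] 32 [ 0.481 -0.428  0.14 ] rack [-0.068 -0.436] lo [ 0.471 -0.436  0.135] hi [ 0.49  -0.422  0.145]
[ 0.48154053 -0.43672942  0.2191041 ]
```

Call:
step_arm --pt "-0.007 0.04 0 0 0.65" --pt "-0.015 0.08 0 0 0.65" --pt "-0.023 0.12 0 0 0.65" --pt "-0.03 0.16 0 0 0.65" --pt "-0.036 0.201 0.04 0 0.65" --pt "-0.036 0.201 0.08 0 0.65" --pt "-0.036 0.201 0.12 0 0.65" --pt "-0.036 0.201 0.15 0 0.65"

```text
time: 9.3
position: [0.4969, -0.2301, 0.0628]
tcp_rot: [0.139, -3.134, -0.006]
ft_force: [0.3, 0.5, 0.5]
finger_gap: 0.653
gripper_force: 0.0
```

Call:
step_arm --pt "0 0 0.0 0 0.65" --pt "0 0 0.04 0 0.65" --pt "0 0 0.07 0 0.65" --pt "0 0 0.08 0 0.65" --pt "0 0 0.084 0 0.65" --pt "0 0 0.086 0 0.65" --pt "0 0 0.086 0 0.65"

```text
time: 10.0
position: [0.5003, -0.2334, -0.0174]
tcp_rot: [-0.137, 3.137, -0.002]
ft_force: [0.3, -0.6, -0.3]
finger_gap: 0.652
gripper_force: 0.0
```

Run:
```python
from h import *
print(env.get_obs()["position"],env.get_obs()["ft_force"])
d=cloud("side")[0]; cv2.imwrite("pics/d.png",cv2.resize(d[90:240,230:430],None,fx=3,fy=3))
```

```text
[ 0.50030701 -0.23341531 -0.01744227] [ 0.28057052 -0.59750042 -0.28718316]
```

View pics/d.png

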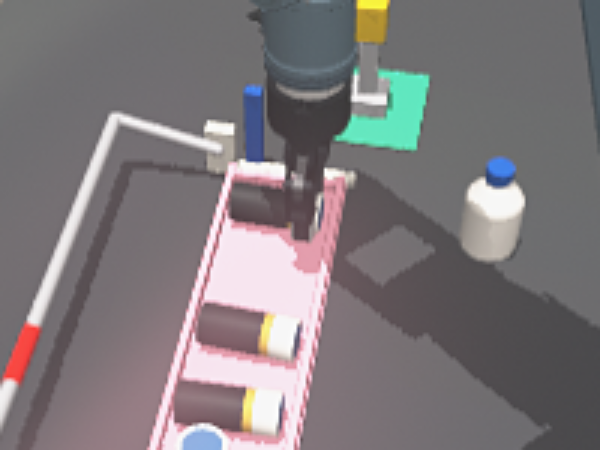

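Side view: the fingers straddle the barrel at its white end (crop 300,210), and the gauge stands on the mat. The tips still show a little clearance.

Call:
step_arm --pt "0 0 0.004 0 0.65" --pt "0 0 0.007 0 0.65" --pt "0 0 0.007 0 0.3" --pt "0 0 0.007 0 0.3" --pt "0 0 0.007 0 0.3" --pt "0 0 0.007 0 0.3" --pt "0 0 0.007 0 0.3"

```text
time: 10.75
position: [0.4993, -0.2328, -0.0257]
tcp_rot: [-0.137, 3.139, -0.0]
ft_force: [-2.5, -0.9, 3.4]
finger_gap: 0.455
gripper_force: 58.7
```

Call:
step_arm --pt "0 0 -0.02 0 0.3" --pt "0 0 -0.04 0 0.3" --pt "0 0 -0.06 0 0.3" --pt "0 0 -0.09 0 0.3" --pt "0 0 -0.12 0 0.3" --pt "0 0 -0.15 0 0.3" --pt "0 0 -0.15 0 0.3" --pt "0 0 -0.15 0 0.3"

```text
time: 11.55
position: [0.4994, -0.2326, 0.1242]
tcp_rot: [-0.137, 3.138, -0.001]
ft_force: [0.3, -0.6, -1.9]
finger_gap: 0.462
gripper_force: 43.7
```

Run:
```python
from h import *
print(env.get_obs()["position"],env.get_obs()["ft_force"])
d=cloud("side")[0]; cv2.imwrite("pics/e.png",cv2.resize(d[60:220,230:430],None,fx=3,fy=3))
```

```text
[ 0.49944559 -0.23255912  0.12417376] [ 0.25620699 -0.55879018 -1.91384082]
```

View pics/e.png

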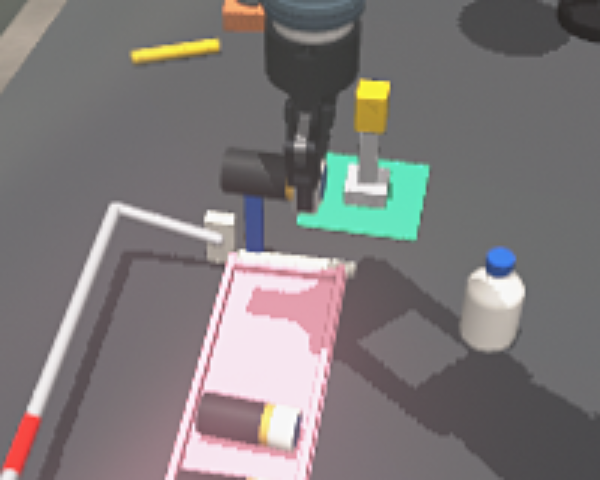

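The barrel came up horizontal (crop 225–325, 175), because the grip holds it against gravity. I'll lower it and check whether the pad force follows the opening command, so it can swing by itself.

Call:
step_arm --pt "0 0 0.04 0 0.3" --pt "0 0 0.07 0 0.3" --pt "0 0 0.07 0 0.42"

```text
time: 11.9
position: [0.4946, -0.2291, 0.0478]
tcp_rot: [0.136, -3.129, -0.013]
ft_force: [-0.8, 0.9, -2.3]
finger_gap: 0.455
gripper_force: 60.2
```

Call:
step_arm --pt "0 0 0 0 0.44" --pt "0 0 0 0 0.44"

```text
time: 12.1
position: [0.5, -0.2331, 0.0551]
tcp_rot: [-0.137, 3.137, -0.001]
ft_force: [0.7, -0.5, -1.6]
finger_gap: 0.449
gripper_force: 60.2
```

Call:
step_arm --pt "0 0 0 0 0.455" --pt "0 0 0 0 0.455"

```text
time: 12.3
position: [0.5001, -0.2332, 0.0555]
tcp_rot: [-0.137, 3.137, -0.002]
ft_force: [1.5, 0.1, -1.3]
finger_gap: 0.457
gripper_force: 46.2
```

Call:
step_arm --pt "0 0 0 0 0.46" --pt "0 0 0 0 0.46" --pt "0 0 0 0 0.46"

```text
time: 12.6
position: [0.4993, -0.2326, 0.0543]
tcp_rot: [-0.137, 3.138, -0.0]
ft_force: [0.5, 0.5, -2.0]
finger_gap: 0.461
gripper_force: 33.7
```

Call:
step_arm --pt "0 0 0 0 0.463" --pt "0 0 0 0 0.463" --pt "0 0 0 0 0.463"

```text
time: 12.9
position: [0.4992, -0.2326, 0.054]
tcp_rot: [0.137, -3.139, -0.0]
ft_force: [-0.7, 0.7, -0.8]
finger_gap: 0.464
gripper_force: 26.9
```

```bash
cat > m3.py <<'E'
from h import *
import sys
yr=float(sys.argv[1])
o=env.get_obs();print(o["position"].round(4),o["gripper_force"].round(1),o["finger_gap"].round(3))
p,d,X=cloud("side","last")
D=X[...,:2]-[.511,.012];xr=D@[.9962,.0872];y=D@[-.0872,.9962]
m=(abs(y-yr)<.045)&(abs(xr)<.09)&(d>0)
for a in np.arange(.01,.16,.015):
    k=m&(X[...,2]>=a)&(X[...,2]<a+.015)
    if k.sum()>3: print(round(a,3),k.sum(),"xr",np.percentile(xr[k],[4,96]).round(3),"y",np.percentile(y[k],[4,96]).round(3))
E
python3 m3.py -.243
```

```text
Traceback (most recent call last):
  File "m3.py", line 4, in <module>
    o=env.get_obs();print(o["position"].round(4),o["gripper_force"].round(1),o["finger_gap"].round(3))
                                                 ^^^^^^^^^^^^^^^^^^^^^^^^
AttributeError: 'float' object has no attribute 'round'
```

Call:
step_arm --pt "0 0 0 0 0.467" --pt "0 0 0 0 0.467" --pt "0 0 0 0 0.467"

```text
time: 13.2
position: [0.4992, -0.2326, 0.0541]
tcp_rot: [0.137, -3.139, -0.0]
ft_force: [0.5, 0.8, -0.9]
finger_gap: 0.473
gripper_force: 18.7
```

```bash
python3 m3.py -.243
```

```text
Traceback (most recent call last):
  File "m3.py", line 4, in <module>
    o=env.get_obs();print(o["position"].round(4),o["gripper_force"].round(1),o["finger_gap"].round(3))
                                                 ^^^^^^^^^^^^^^^^^^^^^^^^
AttributeError: 'float' object has no attribute 'round'
```

```bash
sed -i 's/o\["gripper_force"\].round(1),o\["finger_gap"\].round(3)/o["gripper_force"],o["finger_gap"]/' m3.py; python3 m3.py -.243
```

```text
[ 0.4992 -0.2326  0.0541] 18.697632551193237 0.47250635472303615
0.01 129 xr [-0.061  0.058] y [-0.286 -0.203]
0.085 55 xr [-0.046  0.039] y [-0.24  -0.211]
0.1 139 xr [-0.046  0.04 ] y [-0.241 -0.208]
0.115 168 xr [-0.039  0.04 ] y [-0.255 -0.219]
0.13 10 xr [-0.046 -0.044] y [-0.22  -0.199]
0.145 18 xr [-0.05  -0.038] y [-0.257 -0.209]
```

Call:
step_arm --pt "0 0 0 0 0.47" --pt "0 0 0 0 0.47" --pt "0 0 0 0 0.47" --pt "0 0 0 0 0.47"

```text
time: 13.65
position: [0.4992, -0.2326, 0.0541]
tcp_rot: [0.137, -3.139, -0.0]
ft_force: [0.6, -0.7, -0.9]
finger_gap: 0.47
gripper_force: 13.8
```

```bash
python3 m3.py -.243
```

```text
[ 0.4992 -0.2326  0.0541] 13.822357803583145 0.4697094591812296
0.01 130 xr [-0.061  0.058] y [-0.282 -0.202]
0.085 53 xr [-0.046  0.042] y [-0.241 -0.214]
0.1 152 xr [-0.046  0.039] y [-0.241 -0.209]
0.115 156 xr [-0.039  0.04 ] y [-0.254 -0.209]
0.13 10 xr [-0.047 -0.044] y [-0.253 -0.199]
0.145 20 xr [-0.05  -0.038] y [-0.26  -0.209]
```

Call:
step_arm --pt "0 0 0 0 0.472" --pt "0 0 0 0 0.472" --pt "0 0 0 0 0.472" --pt "0 0 0 0 0.472"

```text
time: 14.1
position: [0.4992, -0.2326, 0.0541]
tcp_rot: [0.137, -3.139, -0.0]
ft_force: [0.5, 0.1, -0.5]
finger_gap: 0.473
gripper_force: 10.6
```

```bash
python3 m3.py -.243
```

```text
[ 0.4992 -0.2326  0.0541] 10.618252605199814 0.47296025927590724
0.01 129 xr [-0.061  0.058] y [-0.284 -0.201]
0.085 57 xr [-0.046  0.039] y [-0.24  -0.213]
0.1 156 xr [-0.046  0.039] y [-0.242 -0.209]
0.115 151 xr [-0.039  0.041] y [-0.253 -0.211]
0.13 11 xr [-0.047 -0.044] y [-0.251 -0.199]
0.145 19 xr [-0.05  -0.038] y [-0.232 -0.21 ]
```

Call:
step_arm --pt "0 0 0 0 0.4735" --pt "0 0 0 0 0.4735" --pt "0 0 0 0 0.4735" --pt "0 0 0 0 0.4735"

```text
time: 14.55
position: [0.4994, -0.2327, 0.0542]
tcp_rot: [-0.137, 3.138, -0.0]
ft_force: [0.5, -0.4, 0.6]
finger_gap: 0.474
gripper_force: 0.0
```

```bash
python3 m3.py -.243
```

```text
[ 0.4994 -0.2327  0.0542] 0.0 0.4735518500897866
0.01 117 xr [-0.061  0.058] y [-0.28  -0.199]
0.025 122 xr [-0.064  0.019] y [-0.227 -0.216]
0.04 256 xr [-0.063  0.02 ] y [-0.248 -0.221]
0.055 30 xr [-0.062 -0.037] y [-0.25  -0.233]
0.085 18 xr [-0.044 -0.024] y [-0.262 -0.21 ]
0.1 34 xr [-0.044 -0.024] y [-0.246 -0.206]
0.115 11 xr [-0.039 -0.028] y [-0.263 -0.207]
0.13 11 xr [-0.047 -0.041] y [-0.266 -0.203]
0.145 17 xr [-0.05  -0.041] y [-0.26  -0.211]
```

Run:
```python
import cv2
p=cv2.imread("pics/last.png");cv2.imwrite("pics/f.png",cv2.resize(p[90:230,250:400],None,fx=4,fy=4,interpolation=cv2.INTER_CUBIC))
```

```text
(no output)
```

View pics/f.png

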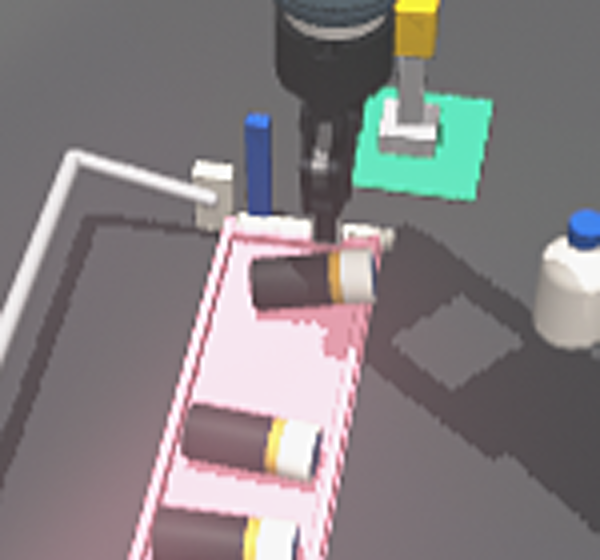

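Side view: the barrel lies tilted, with its white end propped on the near rail (crop 355,275) and its black end on the floor. I'll measure that end and regrip it.

```bash
cat > m4.py <<'E'
from h import *
import sys
yr=float(sys.argv[1])
for n in("side","top"):
    p,d,X=cloud(n,"last"+n)
    h,s,v=cv2.split(hsv(p));D=X[...,:2]-[.511,.012];R=np.dstack([D@[.9962,.0872],D@[-.0872,.9962],X[...,2]])
    m=(abs(R[...,1]-yr)<.05)&(abs(R[...,0])<.09)&(d>0)&(R[...,2]>.022)
    for k,c in {"white":(s<50)&(v>170),"black":(v<110),"brass":(h>15)&(h<32)&(s>90)}.items():
        for c_,s_,P in blobs(m&c,R,12): print(n,k,np.round(c_),s_[4],np.median(P,0).round(3),"lo",np.percentile(P,4,0).round(3),"hi",np.percentile(P,96,0).round(3))
E
python3 m4.py -.243
```

```text
side white [308.  22.] 12 [ 0.017 -0.212  0.45 ] lo [ 0.006 -0.219  0.439] hi [ 0.031 -0.201  0.457]
side white [339. 158.] 99 [-0.053 -0.229  0.052] lo [-0.064 -0.247  0.032] hi [-0.043 -0.222  0.059]
side black [351.   9.] 19 [-0.064 -0.273  0.456] lo [-0.083 -0.287  0.444] hi [-0.047 -0.253  0.47 ]
side black [310.  24.] 25 [ 0.011 -0.201  0.448] lo [ 0.004 -0.216  0.437] hi [ 0.027 -0.196  0.455]
side black [307.  43.] 235 [ 0.02  -0.202  0.406] lo [ 0.01  -0.216  0.37 ] hi [ 0.034 -0.194  0.435]
side black [333.  92.] 1665 [-0.039 -0.21   0.285] lo [-0.069 -0.232  0.174] hi [-0.    -0.202  0.355]
side black [331. 147.] 34 [-0.034 -0.209  0.11 ] lo [-0.039 -0.216  0.096] hi [-0.028 -0.206  0.121]
side black [323. 160.] 192 [-0.01  -0.223  0.04 ] lo [-0.032 -0.24   0.025] hi [ 0.019 -0.216  0.052]
side brass [333. 159.] 29 [-0.038 -0.228  0.048] lo [-0.041 -0.24   0.033] hi [-0.033 -0.221  0.054]
top white [422. 180.] 49 [-0.027 -0.224  0.449] lo [-0.042 -0.24   0.446] hi [-0.015 -0.211  0.451]
top white [435. 189.] 15 [-0.05  -0.25   0.448] lo [-0.057 -0.258  0.445] hi [-0.045 -0.244  0.45 ]
top white [398. 205.] 48 [-0.055 -0.238  0.055] lo [-0.062 -0.254  0.05 ] hi [-0.046 -0.227  0.06 ]
top black [412. 160.] 54 [ 0.021 -0.207  0.433] lo [ 0.009 -0.233  0.404] hi [ 0.035 -0.195  0.453]
top black [429. 169.] 68 [ 0.    -0.248  0.431] lo [-0.024 -0.286  0.42 ] hi [ 0.018 -0.205  0.46 ]
top black [390. 185.] 32 [ 0.013 -0.222  0.043] lo [ 0.002 -0.232  0.03 ] hi [ 0.021 -0.217  0.047]
top black [417. 199.] 415 [-0.063 -0.219  0.401] lo [-0.087 -0.274  0.232] hi [-0.042 -0.199  0.455]
top black [400. 209.] 12 [-0.065 -0.246  0.043] lo [-0.067 -0.254  0.03 ] hi [-0.063 -0.237  0.056]
```

Call:
step_arm --pt "0.02 0.002 0 0 0.65" --pt "0.02 0.002 0 0 0.65" --pt "0.02 0.002 0.04 0 0.65" --pt "0.02 0.002 0.058 0 0.65" --pt "0.02 0.002 0.062 0 0.65" --pt "0.02 0.002 0.062 0 0.65" --pt "0.02 0.002 0.062 0 0.3" --pt "0.02 0.002 0.062 0 0.3"

```text
time: 15.5
position: [0.4805, -0.2332, -0.0063]
tcp_rot: [-0.137, 3.136, -0.003]
ft_force: [0.2, 0.7, 1.8]
finger_gap: 0.444
gripper_force: 59.2
```

Call:
step_arm --pt "0 0 0 0 0.3" --pt "0 0 0 0 0.3" --pt "-0.003 0 -0.03 0 0.3" --pt "-0.02 0 -0.06 0 0.3" --pt "-0.04 0 -0.08 0 0.3" --pt "-0.05 0 -0.08 0 0.3" --pt "-0.05 0 -0.08 0 0.44" --pt "-0.05 0 -0.08 0 0.463"

```text
time: 16.3
position: [0.5271, -0.2269, 0.0699]
tcp_rot: [0.138, -3.135, -0.004]
ft_force: [-0.5, -0.3, -1.6]
finger_gap: 0.463
gripper_force: 27.2
```

Call:
step_arm --pt "0 0 0 0 0.463" --pt "0 0 0 0 0.463" --pt "0 0 0 0 0.463"

```text
time: 16.6
position: [0.5282, -0.2279, 0.0714]
tcp_rot: [0.136, -3.137, -0.001]
ft_force: [0.2, -0.1, -2.1]
finger_gap: 0.469
gripper_force: 27.2
```

```bash
python3 m3.py -.243
```

```text
[ 0.5282 -0.2279  0.0714] 27.238628268241882 0.4690910943596837
0.01 130 xr [-0.061  0.058] y [-0.284 -0.202]
0.085 26 xr [0.029 0.067] y [-0.219 -0.213]
0.1 130 xr [-0.018  0.068] y [-0.24  -0.212]
0.115 220 xr [-0.015  0.068] y [-0.248 -0.207]
0.13 18 xr [-0.015  0.001] y [-0.26  -0.204]
0.145 11 xr [-0.017 -0.01 ] y [-0.27  -0.204]
```

Call:
step_arm --pt "0 0 0 0 0.467" --pt "0 0 -0.04 0 0.467" --pt "0 0 0 0 0.467" --pt "0 0 -0.04 0 0.467" --pt "0 0 0 0 0.467" --pt "0 0 -0.04 0 0.467" --pt "0 0 0 0 0.467" --pt "0 0 0 0 0.467"

```text
time: 17.45
position: [0.5268, -0.2266, 0.0686]
tcp_rot: [0.137, -3.134, -0.006]
ft_force: [-0.5, 1.2, -1.2]
finger_gap: 0.468
gripper_force: 0.0
```

```bash
python3 m3.py -.243
```

```text
[ 0.5268 -0.2266  0.0686] 0.0 0.46842560314531456
0.01 167 xr [-0.061  0.058] y [-0.283 -0.199]
0.025 22 xr [-0.024  0.01 ] y [-0.219 -0.198]
0.04 16 xr [-0.023  0.014] y [-0.209 -0.199]
0.055 17 xr [-0.024  0.012] y [-0.209 -0.198]
0.07 14 xr [-0.023  0.015] y [-0.212 -0.199]
0.085 88 xr [-0.02   0.014] y [-0.22  -0.199]
0.1 24 xr [-0.016  0.005] y [-0.258 -0.206]
0.115 41 xr [-0.016  0.005] y [-0.258 -0.203]
0.13 16 xr [-0.016  0.001] y [-0.263 -0.202]
0.145 12 xr [-0.017 -0.015] y [-0.263 -0.205]
```

```bash
python3 m4.py -.23 | grep -vE "0\.(2|3|4)[0-9]*\]? lo"
python3 - <<'E'
import cv2
p=cv2.imread("pics/lastside.png");cv2.imwrite("pics/g.png",cv2.resize(p[70:220,250:400],None,fx=4,fy=4,interpolation=cv2.INTER_CUBIC))
E
```

```text
side white [317. 153.] 108 [ 0.003 -0.2    0.089] lo [-0.012 -0.223  0.073] hi [ 0.024 -0.195  0.098]
side black [321. 165.] 133 [-0.007 -0.2    0.042] lo [-0.02  -0.214  0.023] hi [ 0.013 -0.196  0.06 ]
```

View pics/g.png

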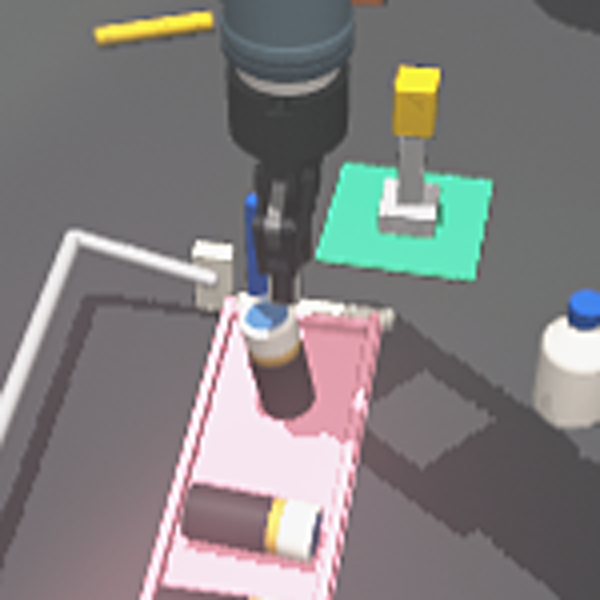

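It looks to be rocking upright, with about a 12° lean. I'll let it settle and look again.

Call:
step_arm --pt "0 0 0 0 0.5" --pt "0 0 0 0 0.55" --pt "0 0 -0.02 0 0.6"

```text
time: 17.9
position: [0.5274, -0.227, 0.0907]
tcp_rot: [0.137, -3.135, -0.004]
ft_force: [-0.4, 0.4, -0.2]
finger_gap: 0.602
gripper_force: 0.0
```

```bash
python3 m4.py -.23 | grep -vE "0\.(2|3|4)[0-9]*\]? lo"
```

```text
side white [320. 152.] 121 [-0.005 -0.204  0.089] lo [-0.019 -0.231  0.072] hi [ 0.017 -0.198  0.096]
side black [321. 165.] 130 [-0.007 -0.202  0.042] lo [-0.022 -0.213  0.023] hi [ 0.011 -0.198  0.06 ]
side brass [321. 159.] 16 [-0.007 -0.201  0.066] lo [-0.019 -0.213  0.062] hi [ 0.005 -0.199  0.069]
top white [424. 163.] 52 [ 0.004 -0.22   0.49 ] lo [-0.01  -0.235  0.488] hi [ 0.015 -0.207  0.493]
top white [397. 194.] 16 [-0.022 -0.231  0.094] lo [-0.025 -0.242  0.092] hi [-0.012 -0.216  0.097]
```

Barrel 4 settled upright at rack (-0.005, -0.22), so the shake swings it down. Next is barrel 3, tightening the grip right after the swing.

Call:
step_arm --pt "0 0 -0.05 0 0.65" --pt "0 0 -0.06 0 0.65" --pt "0 0.05 -0.06 0 0.65" --pt "0.01 0.1 -0.06 0 0.65" --pt "0.03 0.145 -0.06 0 0.65" --pt "0.03 0.158 -0.03 0 0.65" --pt "0.03 0.158 0.01 0 0.65" --pt "0.03 0.158 0.05 0 0.65"

```text
time: 18.8
position: [0.4863, -0.0728, 0.042]
tcp_rot: [-0.139, 3.135, -0.003]
ft_force: [0.4, -0.0, 0.2]
finger_gap: 0.653
gripper_force: 0.0
```

Call:
step_arm --pt "0 0 0.04 0 0.65" --pt "0 0 0.06 0 0.65" --pt "0 0 0.066 0 0.65" --pt "0 0 0.067 0 0.65" --pt "0 0 0.067 0 0.65" --pt "0 0 0.067 0 0.3" --pt "0 0 0.067 0 0.3" --pt "0 0 0.067 0 0.3"

```text
time: 19.6
position: [0.4869, -0.074, -0.0228]
tcp_rot: [-0.137, 3.135, -0.003]
ft_force: [-3.0, -0.6, 6.3]
finger_gap: 0.457
gripper_force: 57.4
```

Call:
step_arm --pt "0 0 0 0 0.3" --pt "0 0 0 0 0.3" --pt "0 0 -0.04 0 0.3" --pt "0 0 -0.08 0 0.3" --pt "-0.02 0 -0.1 0 0.3" --pt "-0.035 0 -0.1 0 0.3" --pt "-0.035 0 -0.1 0 0.45" --pt "-0.035 0 -0.1 0 0.464"

```text
time: 20.4
position: [0.5195, -0.0699, 0.0751]
tcp_rot: [0.138, -3.138, -0.0]
ft_force: [-0.3, 0.7, -1.2]
finger_gap: 0.465
gripper_force: 33.1
```

Call:
step_arm --pt "0 0 0 0 0.465" --pt "0 0 -0.04 0 0.465" --pt "0 0 0 0 0.465" --pt "0 0 -0.04 0 0.465" --pt "0 0 0 0 0.465" --pt "0 0 0 0 0.4" --pt "0 0 0 0 0.3"

```text
time: 21.1
position: [0.5184, -0.0697, 0.074]
tcp_rot: [0.136, -3.135, -0.002]
ft_force: [0.8, -0.4, -1.5]
finger_gap: 0.44
gripper_force: 60.3
```

```bash
python3 m3.py -.082; python3 m4.py -.082 | grep -vE "0\.(2|3|4)[0-9]*\]? lo"
```

```text
[ 0.5184 -0.0697  0.074 ] 60.26792049407959 0.4395372514148142
0.01 162 xr [-0.06   0.058] y [-0.121 -0.041]
0.07 18 xr [-0.076 -0.05 ] y [-0.067 -0.062]
0.085 115 xr [-0.084 -0.031] y [-0.087 -0.061]
0.1 190 xr [-0.076 -0.015] y [-0.092 -0.061]
0.115 184 xr [-0.049  0.006] y [-0.092 -0.05 ]
0.13 70 xr [-0.025  0.004] y [-0.1   -0.049]
0.145 12 xr [-0.013 -0.006] y [-0.11  -0.048]
side white [316. 177.] 98 [-0.016 -0.071  0.131] lo [-0.025 -0.087  0.112] hi [-0.01  -0.062  0.138]
side black [332. 186.] 328 [-0.056 -0.069  0.104] lo [-0.081 -0.087  0.084] hi [-0.033 -0.062  0.123]
side black [307. 181.] 55 [ 0.    -0.049  0.133] lo [-0.006 -0.052  0.12 ] hi [ 0.009 -0.032  0.166]
side brass [321. 180.] 40 [-0.029 -0.069  0.123] lo [-0.033 -0.086  0.109] hi [-0.021 -0.062  0.129]
top brass [349. 200.] 34 [-0.03  -0.08   0.127] lo [-0.035 -0.096  0.12 ] hi [-0.026 -0.067  0.21 ]
```

Overshot: the black end now points toward the robot, about 30° below horizontal. A gentler shake should bring it back.

Call:
step_arm --pt "0 0 0 0 0.465" --pt "0 0 0 0 0.465" --pt "0 0 -0.03 0 0.465" --pt "0 0 0 0 0.465" --pt "0 0 0 0 0.3" --pt "0 0 0 0 0.3"

```text
time: 21.85
position: [0.5194, -0.0698, 0.0748]
tcp_rot: [0.137, -3.137, -0.001]
ft_force: [1.3, -0.1, -2.5]
finger_gap: 0.44
gripper_force: 60.3
```

```bash
python3 m4.py -.082 | grep -vE "0\.(2|3|4)[0-9]*\]? lo"|grep side
```

```text
side white [316. 180.] 39 [-0.015 -0.07   0.116] lo [-0.022 -0.096  0.101] hi [-0.009 -0.063  0.121]
side black [307. 182.] 52 [ 0.002 -0.049  0.133] lo [-0.006 -0.054  0.115] hi [ 0.009 -0.032  0.166]
side black [306. 195.] 196 [ 0.011 -0.065  0.065] lo [-0.008 -0.075  0.039] hi [ 0.029 -0.061  0.087]
```

Call:
step_arm --pt "0 0 0.02 0 0.3" --pt "0 0 0.035 0 0.3" --pt "0 0 0.041 0 0.45" --pt "0 0 0.045 0 0.465" --pt "0 0 0.048 0 0.467" --pt "0 0 0.049 0 0.467" --pt "0 0 0.049 0 0.467"

```text
time: 22.65
position: [0.523, -0.0716, 0.0287]
tcp_rot: [-0.137, 3.133, -0.005]
ft_force: [0.2, -1.9, 6.4]
finger_gap: 0.466
gripper_force: 4.6
```

```bash
python3 m4.py -.082 | grep -vE "0\.(2|3|4)[0-9]*\]? lo"|grep side
```

```text
side white [299.  65.] 44 [ 0.014 -0.087  0.42 ] lo [ 0.004 -0.11   0.418] hi [ 0.028 -0.038  0.438]
side white [316. 187.] 40 [-0.014 -0.074  0.09 ] lo [-0.02  -0.098  0.076] hi [-0.008 -0.065  0.095]
```

Call:
step_arm --pt "0 0 0 0 0.48" --pt "0 0 0 0 0.5" --pt "0 0 0 0 0.55" --pt "0 0 0 0 0.65" --pt "0 0 -0.04 0 0.65" --pt "0 0 -0.09 0 0.65" --pt "0 0 -0.12 0 0.65" --pt "0 0 -0.12 0 0.65"

```text
time: 23.55
position: [0.5236, -0.0713, 0.1514]
tcp_rot: [-0.137, 3.13, -0.006]
ft_force: [0.9, -0.1, -1.1]
finger_gap: 0.655
gripper_force: 0.0
```

```bash
python3 m4.py -.082 | grep -vE "0\.(2|3|4)[0-9]*\]? lo"; python3 -c "
from h import *
print(env.get_obs()['position'])"
```

```text
side white [279.   8.] 21 [ 0.032 -0.043  0.546] lo [ 0.023 -0.07   0.542] hi [ 0.045 -0.037  0.551]
side white [302. 186.] 135 [ 0.019 -0.069  0.09 ] lo [ 0.003 -0.1    0.074] hi [ 0.039 -0.062  0.095]
side black [338.   1.] 49 [-0.055 -0.102  0.542] lo [-0.082 -0.11   0.537] hi [-0.038 -0.089  0.55 ]
side black [268.  35.] 248 [ 0.053 -0.037  0.503] lo [ 0.04  -0.046  0.466] hi [ 0.065 -0.032  0.541]
side black [298. 198.] 19 [ 0.033 -0.069  0.047] lo [ 0.028 -0.072  0.028] hi [ 0.037 -0.066  0.058]
side black [309. 198.] 19 [ 0.004 -0.076  0.046] lo [ 0.002 -0.079  0.029] hi [ 0.011 -0.065  0.058]
top white [361. 167.] 130 [-0.002 -0.077  0.543] lo [-0.018 -0.112  0.54 ] hi [ 0.013 -0.048  0.546]
top black [341. 142.] 27 [ 0.057 -0.044  0.527] lo [ 0.045 -0.06   0.518] hi [ 0.063 -0.034  0.537]
top black [365. 150.] 55 [ 0.037 -0.095  0.521] lo [ 0.02  -0.128  0.514] hi [ 0.052 -0.059  0.529]
top black [341. 161.] 12 [ 0.017 -0.043  0.535] lo [ 0.009 -0.047  0.467] hi [ 0.028 -0.04   0.543]
top black [356. 188.] 485 [-0.033 -0.07   0.509] lo [-0.079 -0.118  0.248] hi [ 0.001 -0.036  0.556]
[ 0.52040275 -0.07017429  0.14647137]
```

Barrel 3 stands at rack x ≈ +0.02. Next, barrel 2.

Call:
step_arm --pt "0.01 0.04 0 0 0.65" --pt "0.036 0.084 0 0 0.65" --pt "0.036 0.084 0.04 0 0.65" --pt "0.036 0.084 0.08 0 0.65" --pt "0.036 0.084 0.12 0 0.65" --pt "0.036 0.084 0.155 0 0.65" --pt "0.036 0.084 0.17 0 0.65" --pt "0.036 0.084 0.172 0 0.65"

```text
time: 24.45
position: [0.4725, 0.0114, -0.03]
tcp_rot: [0.137, -3.13, -0.004]
ft_force: [-0.6, -0.2, 0.3]
finger_gap: 0.647
gripper_force: 0.0
```

Call:
step_arm --pt "0 0 0 0 0.65" --pt "0 0 0 0 0.3" --pt "0 0 0 0 0.3" --pt "0 0 0 0 0.3" --pt "0 0 0 0 0.3" --pt "0 0 0 0 0.3" --pt "0 0 -0.04 0 0.3" --pt "0 0 -0.08 0 0.3"

```text
time: 25.25
position: [0.475, 0.0108, 0.0536]
tcp_rot: [0.137, -3.134, -0.002]
ft_force: [0.2, -0.1, -0.3]
finger_gap: 0.444
gripper_force: 60.8
```

Call:
step_arm --pt "-0.02 0 -0.02 0 0.3" --pt "-0.03 0 -0.02 0 0.3" --pt "-0.03 0 -0.02 0 0.45" --pt "-0.03 0 -0.02 0 0.465" --pt "-0.03 0 -0.055 0 0.465" --pt "-0.03 0 -0.02 0 0.465" --pt "-0.03 0 -0.02 0 0.3" --pt "-0.03 0 -0.02 0 0.3"

```text
time: 26.05
position: [0.5041, 0.0135, 0.0719]
tcp_rot: [0.137, -3.133, -0.002]
ft_force: [-0.1, -0.2, -1.3]
finger_gap: 0.45
gripper_force: 60.4
```

```bash
python3 m4.py .0 | grep -vE "0\.(2|3|4)[0-9]*\]? lo"|grep side;python3 m3.py .0
```

```text
side black [335.  56.] 517 [-0.065 -0.024  0.48 ] lo [-0.088 -0.033  0.461] hi [-0.034 -0.017  0.503]
side black [287. 209.] 237 [0.043 0.018 0.101] lo [ 0.014 -0.001  0.081] hi [0.062 0.023 0.12 ]
side black [304. 212.] 27 [-0.008  0.034  0.123] lo [-0.014  0.032  0.116] hi [-0.001  0.036  0.133]
[0.5061 0.0131 0.0736] 60.37059545516968 0.44739887492280406
0.01 176 xr [-0.06   0.058] y [-0.036  0.041]
0.07 14 xr [0.035 0.058] y [0.017 0.022]
0.085 88 xr [0.021 0.067] y [0.003 0.023]
0.1 161 xr [-0.012  0.061] y [-0.005  0.023]
0.115 147 xr [-0.023  0.037] y [-0.013  0.035]
0.13 28 xr [-0.016  0.002] y [-0.023  0.036]
0.145 12 xr [-0.018 -0.015] y [-0.025  0.039]
```

Call:
step_arm --pt "0 0 0 0 0.45" --pt "0 0 0 0 0.465" --pt "0 0 0 0 0.465" --pt "0 0 -0.035 0 0.465" --pt "0 0 0 0 0.465" --pt "0 0 0 0 0.3" --pt "0 0 0 0 0.3"

```text
time: 26.9
position: [0.5059, 0.0132, 0.0736]
tcp_rot: [0.137, -3.136, -0.001]
ft_force: [0.9, 0.2, -0.7]
finger_gap: 0.449
gripper_force: 60.4
```

```bash
python3 m3.py .0
```

```text
[0.5059 0.0132 0.0736] 60.40955185890198 0.44893059035112004
0.01 172 xr [-0.06   0.058] y [-0.037  0.042]
0.07 24 xr [0.032 0.059] y [0.016 0.022]
0.085 106 xr [0.018 0.065] y [-0.003  0.022]
0.1 143 xr [-0.025  0.055] y [-0.004  0.025]
0.115 138 xr [-0.023  0.033] y [-0.014  0.035]
0.13 25 xr [-0.016 -0.   ] y [-0.022  0.035]
0.145 14 xr [-0.018 -0.015] y [-0.023  0.034]
```

Only a small further rotation, so I'll repeat with two lighter cycles.

Call:
step_arm --pt "0 0 0 0 0.466" --pt "0 0 0 0 0.467" --pt "0 0 -0.04 0 0.467" --pt "0 0 0 0 0.467" --pt "0 0 0 0 0.45" --pt "0 0 0 0 0.3"

```text
time: 27.55
position: [0.506, 0.0132, 0.0737]
tcp_rot: [0.137, -3.136, -0.001]
ft_force: [-0.4, -0.0, -1.5]
finger_gap: 0.42
gripper_force: 60.0
```

```bash
python3 m3.py .0
```

```text
[0.506  0.0132 0.0737] 60.0120484828949 0.4201083060590072
0.01 152 xr [-0.06   0.058] y [-0.037  0.043]
0.04 8 xr [-0.067 -0.054] y [0.017 0.02 ]
0.055 72 xr [-0.08  -0.041] y [-0.003  0.022]
0.07 130 xr [-0.075 -0.031] y [-0.007  0.021]
0.085 141 xr [-0.059 -0.014] y [-0.007  0.022]
0.1 124 xr [-0.042 -0.012] y [-0.006  0.026]
0.115 95 xr [-0.025 -0.   ] y [-0.016  0.034]
0.13 17 xr [-0.016  0.001] y [-0.022  0.034]
0.145 16 xr [-0.019 -0.015] y [-0.024  0.034]
```

Call:
step_arm --pt "0 0 0 0 0.44" --pt "0 0 0 0 0.45" --pt "0 0 0 0 0.455"

```text
time: 27.9
position: [0.5073, 0.0129, 0.0746]
tcp_rot: [-0.137, 3.138, -0.0]
ft_force: [-0.4, 0.5, -0.9]
finger_gap: 0.453
gripper_force: 11.7
```

Call:
step_arm --pt "0 0 0 0 0.46" --pt "0 0 0 0 0.46"

```text
time: 28.1
position: [0.5069, 0.013, 0.0742]
tcp_rot: [-0.137, 3.139, 0.0]
ft_force: [0.7, 0.2, -2.5]
finger_gap: 0.459
gripper_force: 4.6
```

```bash
python3 m3.py .0
```

```text
[0.5069 0.013  0.0742] 4.621702954173088 0.459388660737139
0.01 201 xr [-0.06   0.058] y [-0.04   0.042]
0.025 49 xr [-0.015  0.019] y [0.006 0.021]
0.04 58 xr [-0.016  0.018] y [0.008 0.022]
0.055 54 xr [-0.018  0.017] y [0.006 0.021]
0.07 61 xr [-0.019  0.017] y [0.007 0.021]
0.085 54 xr [-0.02   0.015] y [0.008 0.022]
0.1 70 xr [-0.021  0.008] y [-0.017  0.026]
0.115 43 xr [-0.015  0.004] y [-0.024  0.035]
0.13 21 xr [-0.015  0.002] y [-0.018  0.036]
0.145 15 xr [-0.017 -0.014] y [-0.026  0.035]
```

It's hanging vertical now. I'll tighten and lower it to the floor.

Call:
step_arm --pt "0 0 0 0 0.45" --pt "0 0 0.008 0 0.445" --pt "0 0 0.013 0 0.445" --pt "0 0 0.017 0 0.445"

```text
time: 28.55
position: [0.5075, 0.0129, 0.0572]
tcp_rot: [-0.137, 3.137, -0.0]
ft_force: [1.0, 0.7, 21.6]
finger_gap: 0.45
gripper_force: 17.2
```

```bash
python3 m4.py .0 | grep -vE "0\.(2|3|4)[0-9]*\]? lo"|grep side
```

```text
side white [308. 214.] 49 [-0.014  0.015  0.087] lo [-0.021 -0.011  0.073] hi [0.013 0.022 0.094]
side black [262. 111.] 55 [0.052 0.048 0.41 ] lo [0.045 0.046 0.382] hi [0.056 0.05  0.437]
side black [304. 216.] 25 [-0.006  0.034  0.109] lo [-0.011  0.031  0.103] hi [0.001 0.036 0.115]
side black [302. 226.] 138 [0.005 0.018 0.043] lo [-0.013  0.008  0.024] hi [0.023 0.021 0.061]
```

Call:
step_arm --pt "0 0 -0.002 0 0.45" --pt "0 0 -0.002 0 0.47" --pt "0 0 -0.002 0 0.5" --pt "0 0 -0.002 0 0.6" --pt "0 0 -0.04 0 0.65" --pt "0 0 -0.09 0 0.65" --pt "0 0 -0.095 0 0.65" --pt "0 0 -0.095 0 0.65"

```text
time: 29.45
position: [0.5084, 0.0127, 0.154]
tcp_rot: [-0.137, 3.134, -0.002]
ft_force: [-0.3, -0.0, 0.1]
finger_gap: 0.654
gripper_force: 0.0
```

```bash
for y in .0 .168; do python3 m4.py $y | grep -vE "0\.(2|3|4|5)[0-9]*\]? lo"|grep -E "white|black"; done; python3 -c "
from h import *
print(env.get_obs()['position'])"
```

```text
side white [299. 213.] 149 [0.011 0.015 0.091] lo [-0.006 -0.013  0.073] hi [0.029 0.022 0.095]
side black [300. 189.] 42 [-0.003  0.043  0.21 ] lo [-0.01  0.04  0.2 ] hi [0.003 0.044 0.218]
side black [301. 226.] 112 [0.006 0.017 0.041] lo [-0.006  0.007  0.024] hi [0.026 0.021 0.056]
side white [307. 287.] 181 [-0.036  0.178  0.04 ] lo [-0.046  0.156  0.025] hi [-0.026  0.189  0.045]
side black [287. 278.] 82 [0.01  0.163 0.043] lo [-0.015  0.157  0.04 ] hi [0.035 0.167 0.046]
side black [283. 289.] 135 [0.016 0.187 0.033] lo [-0.012  0.181  0.025] hi [0.036 0.189 0.041]
top white [269. 211.] 79 [-0.036  0.167  0.043] lo [-0.046  0.151  0.034] hi [-0.027  0.185  0.048]
top black [269. 196.] 203 [0.012 0.165 0.042] lo [-0.014  0.15   0.034] hi [0.037 0.183 0.049]
[0.50550351 0.01325774 0.15019188]
```

Call:
step_arm --pt "0 0.05 0 0 0.65" --pt "0.01 0.1 0 0 0.65" --pt "0.02 0.14 0 0 0.65" --pt "0.03 0.166 0.03 0 0.65" --pt "0.03 0.166 0.07 0 0.65" --pt "0.03 0.166 0.11 0 0.65" --pt "0.03 0.166 0.145 0 0.65" --pt "0.03 0.166 0.165 0 0.65"

```text
time: 30.45
position: [0.4587, 0.1754, -0.0173]
tcp_rot: [0.137, -3.132, 0.001]
ft_force: [-0.2, 1.2, -0.9]
finger_gap: 0.649
gripper_force: 0.0
```

Call:
step_arm --pt "0 0 0.008 0 0.65" --pt "0 0 0.011 0 0.65" --pt "0 0 0.011 0 0.3" --pt "0 0 0.011 0 0.3" --pt "0 0 0.011 0 0.3" --pt "0 0 0.011 0 0.3" --pt "0 0 0.011 0 0.3" --pt "0 0 -0.03 0 0.3"

```text
time: 31.25
position: [0.4574, 0.175, 0.0128]
tcp_rot: [0.136, -3.127, 0.001]
ft_force: [-0.4, 0.8, -1.7]
finger_gap: 0.449
gripper_force: 60.8
```

Call:
step_arm --pt "0 0 -0.04 0 0.3" --pt "-0.02 0 -0.06 0 0.3" --pt "-0.035 0 -0.06 0 0.3" --pt "-0.035 0 -0.06 0 0.45" --pt "-0.035 0 -0.06 0 0.465" --pt "-0.035 0 -0.095 0 0.465" --pt "-0.035 0 -0.06 0 0.465" --pt "-0.035 0 -0.06 0 0.46"

```text
time: 32.05
position: [0.4932, 0.1784, 0.0735]
tcp_rot: [0.137, -3.131, 0.001]
ft_force: [-1.4, 0.1, -3.7]
finger_gap: 0.464
gripper_force: 12.6
```

```bash
python3 m3.py .168
```

```text
[0.4932 0.1784 0.0735] 12.611621171236038 0.4642640775235648
0.01 244 xr [-0.06   0.059] y [0.13 0.21]
0.085 41 xr [0.035 0.067] y [0.186 0.189]
0.1 191 xr [-0.022  0.07 ] y [0.157 0.188]
0.115 224 xr [-0.02   0.053] y [0.155 0.2  ]
0.13 55 xr [-0.015  0.001] y [0.144 0.195]
0.145 26 xr [-0.016 -0.007] y [0.143 0.202]
```

Call:
step_arm --pt "0 0 0 0 0.462" --pt "0 0 0 0 0.462" --pt "0 0 0 0 0.462"

```text
time: 32.4
position: [0.4977, 0.1789, 0.0777]
tcp_rot: [-0.137, 3.138, 0.0]
ft_force: [0.4, 0.6, -1.1]
finger_gap: 0.465
gripper_force: 12.6
```

```bash
python3 m3.py .168
```

```text
[0.4977 0.1789 0.0777] 12.60606274008751 0.4650334970580423
0.01 250 xr [-0.06   0.059] y [0.13 0.21]
0.085 20 xr [0.044 0.069] y [0.186 0.189]
0.1 140 xr [-0.008  0.075] y [0.16  0.189]
0.115 255 xr [-0.017  0.066] y [0.156 0.199]
0.13 89 xr [-0.012  0.036] y [0.147 0.194]
0.145 17 xr [-0.012 -0.009] y [0.142 0.202]
```

Call:
step_arm --pt "0 0 0 0 0.464" --pt "0 0 0 0 0.464" --pt "0 0 -0.008 0 0.464" --pt "0 0 0 0 0.464" --pt "0 0 0 0 0.464"

```text
time: 32.95
position: [0.4969, 0.1787, 0.0764]
tcp_rot: [0.137, -3.138, 0.0]
ft_force: [-0.9, -0.3, -1.5]
finger_gap: 0.466
gripper_force: 8.5
```

```bash
python3 m3.py .168
```

```text
[0.4969 0.1787 0.0764] 8.5024094581604 0.4664943413417639
0.01 247 xr [-0.06   0.059] y [0.13 0.21]
0.085 28 xr [0.037 0.069] y [0.186 0.189]
0.1 151 xr [-0.018  0.073] y [0.158 0.188]
0.115 256 xr [-0.017  0.062] y [0.155 0.199]
0.13 75 xr [-0.013  0.03 ] y [0.148 0.195]
0.145 20 xr [-0.013 -0.008] y [0.141 0.202]
```

Call:
step_arm --pt "0 0 -0.012 0 0.465" --pt "0 0 0 0 0.465" --pt "0 0 -0.012 0 0.465" --pt "0 0 0 0 0.465" --pt "0 0 0 0 0.465"

```text
time: 33.5
position: [0.4964, 0.1787, 0.0758]
tcp_rot: [0.137, -3.137, 0.0]
ft_force: [-0.6, 0.3, -1.1]
finger_gap: 0.466
gripper_force: 6.2
```

```bash
python3 m3.py .168
```

```text
[0.4964 0.1787 0.0758] 6.215416789054871 0.4656045794623443
0.01 245 xr [-0.06   0.059] y [0.13 0.21]
0.085 35 xr [0.043 0.069] y [0.185 0.189]
0.1 180 xr [-0.019  0.073] y [0.158 0.188]
0.115 221 xr [-0.018  0.056] y [0.154 0.198]
0.13 64 xr [-0.012  0.025] y [0.147 0.195]
0.145 20 xr [-0.013 -0.006] y [0.142 0.202]
```

Call:
step_arm --pt "0 0 -0.025 0 0.464" --pt "0 0 0 0 0.464" --pt "0 0 0 0 0.455" --pt "0 0 0 0 0.455"

```text
time: 33.95
position: [0.4962, 0.1787, 0.0763]
tcp_rot: [0.137, -3.136, 0.0]
ft_force: [0.2, -0.5, -1.2]
finger_gap: 0.456
gripper_force: 21.4
```

```bash
python3 m3.py .168
```

```text
[0.4962 0.1787 0.0763] 21.420815885066986 0.4561392157490685
0.01 248 xr [-0.06   0.059] y [0.13  0.211]
0.085 36 xr [0.04  0.068] y [0.186 0.189]
0.1 178 xr [-0.01   0.071] y [0.158 0.188]
0.115 212 xr [-0.019  0.055] y [0.153 0.199]
0.13 68 xr [-0.013  0.025] y [0.148 0.194]
0.145 21 xr [-0.014 -0.001] y [0.143 0.204]
```

Call:
step_arm --pt "0 0 0 0 0.464" --pt "0 0 -0.04 0 0.464" --pt "0 0 0 0 0.464" --pt "0 0 0 0 0.45" --pt "0 0 0 0 0.44"

```text
time: 34.5
position: [0.4965, 0.1788, 0.0769]
tcp_rot: [0.137, -3.136, 0.0]
ft_force: [0.3, -0.0, -0.5]
finger_gap: 0.449
gripper_force: 49.3
```

```bash
python3 m3.py .168
```

```text
[0.4965 0.1788 0.0769] 49.33419227600098 0.4489890854989258
0.01 247 xr [-0.06   0.059] y [0.13 0.21]
0.085 40 xr [0.039 0.068] y [0.185 0.19 ]
0.1 178 xr [-0.008  0.072] y [0.158 0.188]
0.115 207 xr [-0.019  0.054] y [0.154 0.2  ]
0.13 66 xr [-0.013  0.027] y [0.148 0.194]
0.145 18 xr [-0.013 -0.007] y [0.143 0.201]
```

Call:
step_arm --pt "0 0 0 0 0.464" --pt "0 0 0 0 0.466" --pt "0 0 -0.03 0 0.466" --pt "0 0 0 0 0.466" --pt "0 0 0 0 0.464" --pt "0 0 0 0 0.455"

```text
time: 35.15
position: [0.4966, 0.1787, 0.0769]
tcp_rot: [0.137, -3.137, 0.0]
ft_force: [-0.5, 0.1, -2.4]
finger_gap: 0.459
gripper_force: 21.8
```

```bash
python3 m3.py .168
```

```text
[0.4966 0.1787 0.0769] 21.80469810962677 0.45871414961243884
0.01 220 xr [-0.06   0.059] y [0.129 0.211]
0.055 7 xr [0.032 0.047] y [0.183 0.187]
0.07 61 xr [0.026 0.062] y [0.167 0.189]
0.085 110 xr [0.019 0.057] y [0.163 0.188]
0.1 36 xr [-0.007  0.044] y [0.16  0.191]
0.115 107 xr [-0.023  0.006] y [0.154 0.201]
0.13 74 xr [-0.014  0.003] y [0.148 0.194]
0.145 18 xr [-0.013 -0.004] y [0.142 0.201]
```

Call:
step_arm --pt "0 0 0 0 0.464" --pt "0 0 0 0 0.466" --pt "0 0 -0.018 0 0.466" --pt "0 0 0 0 0.466" --pt "0 0 0 0 0.463" --pt "0 0 0 0 0.455"

```text
time: 35.8
position: [0.4968, 0.1788, 0.0769]
tcp_rot: [0.137, -3.137, 0.0]
ft_force: [0.4, 0.4, -1.2]
finger_gap: 0.459
gripper_force: 21.8
```

```bash
python3 m3.py .168
```

```text
[0.4968 0.1788 0.0769] 21.79326206445694 0.4591482285312068
0.01 217 xr [-0.06   0.059] y [0.129 0.21 ]
0.055 8 xr [0.034 0.051] y [0.184 0.188]
0.07 70 xr [0.026 0.06 ] y [0.166 0.189]
0.085 108 xr [0.017 0.056] y [0.163 0.188]
0.1 30 xr [-0.008  0.044] y [0.16  0.193]
0.115 106 xr [-0.023  0.003] y [0.153 0.202]
0.13 72 xr [-0.014  0.001] y [0.148 0.194]
0.145 18 xr [-0.013 -0.008] y [0.144 0.201]
```

Call:
step_arm --pt "0 0 0 0 0.464" --pt "0 0 0 0 0.466" --pt "0 0 -0.03 0 0.466" --pt "0 0 0 0 0.466" --pt "0 0 0 0 0.464" --pt "0 0 0 0 0.455"

```text
time: 36.45
position: [0.4964, 0.1787, 0.0766]
tcp_rot: [0.137, -3.136, 0.0]
ft_force: [-0.5, -0.5, -1.6]
finger_gap: 0.461
gripper_force: 21.7
```

```bash
python3 m3.py .168
```

```text
[0.4964 0.1787 0.0766] 21.661737263202667 0.46136839846484085
0.01 214 xr [-0.06   0.059] y [0.128 0.21 ]
0.055 22 xr [0.023 0.051] y [0.183 0.189]
0.07 82 xr [0.02  0.057] y [0.165 0.189]
0.085 74 xr [0.014 0.046] y [0.167 0.188]
0.1 7 xr [-0.01   0.028] y [0.167 0.194]
0.115 110 xr [-0.024  0.002] y [0.153 0.201]
0.13 75 xr [-0.015  0.003] y [0.148 0.194]
0.145 20 xr [-0.013  0.002] y [0.142 0.201]
```

Call:
step_arm --pt "0 0 0 0 0.464" --pt "0 0 0 0 0.467" --pt "0 0 -0.03 0 0.467" --pt "0 0 0 0 0.467" --pt "0 0 0 0 0.464" --pt "0 0 0 0 0.455"

```text
time: 37.1
position: [0.4964, 0.1787, 0.0767]
tcp_rot: [0.137, -3.136, 0.0]
ft_force: [0.3, -1.6, -1.8]
finger_gap: 0.457
gripper_force: 19.9
```

```bash
python3 m3.py .168
```

```text
[0.4964 0.1787 0.0767] 19.88839477300644 0.4567592895215343
0.01 254 xr [-0.06   0.059] y [0.131 0.21 ]
0.04 37 xr [-0.037 -0.007] y [0.174 0.188]
0.055 70 xr [-0.036 -0.007] y [0.163 0.189]
0.07 67 xr [-0.033 -0.003] y [0.168 0.188]
0.085 70 xr [-0.03  -0.004] y [0.165 0.188]
0.1 61 xr [-0.028 -0.01 ] y [0.165 0.188]
0.115 75 xr [-0.025  0.006] y [0.16  0.201]
0.13 117 xr [-0.022 -0.004] y [0.148 0.194]
0.145 19 xr [-0.013  0.002] y [0.142 0.202]
```

Call:
step_arm --pt "-0.01 0 0.02 0 0.45" --pt "-0.01 0 0.028 0 0.45" --pt "-0.01 0 0.033 0 0.455" --pt "-0.01 0 0.037 0 0.457" --pt "-0.01 0 0.037 0 0.457"

```text
time: 37.65
position: [0.5073, 0.1797, 0.0403]
tcp_rot: [0.137, -3.139, 0.0]
ft_force: [-0.5, 0.9, -0.9]
finger_gap: 0.457
gripper_force: 24.0
```

```bash
python3 m3.py .168
```

```text
[0.5073 0.1797 0.0403] 24.038895070552826 0.4574470492402261
0.01 287 xr [-0.06   0.059] y [0.129 0.209]
0.025 64 xr [-0.024  0.008] y [0.167 0.189]
0.04 68 xr [-0.021  0.007] y [0.165 0.189]
0.055 62 xr [-0.018  0.004] y [0.164 0.189]
0.07 54 xr [-0.015  0.004] y [0.164 0.198]
0.085 134 xr [-0.012  0.009] y [0.148 0.195]
0.1 19 xr [-0.011  0.003] y [0.146 0.196]
0.115 35 xr [-0.003  0.012] y [0.143 0.213]
0.13 49 xr [-0.006  0.013] y [0.185 0.199]
0.145 34 xr [-0.006  0.028] y [0.181 0.196]
```

Call:
step_arm --pt "0 0 0.003 0 0.457" --pt "0 0 0.006 0 0.457" --pt "0 0 0.006 0 0.457"

```text
time: 38.0
position: [0.5119, 0.1802, 0.0387]
tcp_rot: [-0.137, 3.13, 0.001]
ft_force: [-1.2, -0.6, 20.9]
finger_gap: 0.461
gripper_force: 26.3
```

Call:
step_arm --pt "0 0 0.003 0 0.459" --pt "0 0 0.005 0 0.459" --pt "0 0 0.005 0 0.459"

```text
time: 38.3
position: [0.5151, 0.1807, 0.036]
tcp_rot: [-0.136, 3.123, 0.002]
ft_force: [1.3, 0.6, 28.1]
finger_gap: 0.463
gripper_force: 23.3
```

Call:
step_arm --pt "0 0 -0.004 0 0.463" --pt "0 0 -0.004 0 0.466" --pt "0 0 -0.004 0 0.48" --pt "0 0 -0.004 0 0.5" --pt "0 0 -0.004 0 0.6" --pt "0 0 -0.05 0 0.65" --pt "0 0 -0.1 0 0.65" --pt "0 0 -0.14 0 0.65"

```text
time: 39.1
position: [0.5073, 0.1797, 0.1709]
tcp_rot: [-0.137, 3.139, 0.0]
ft_force: [0.4, 0.0, 0.1]
finger_gap: 0.652
gripper_force: 0.0
```

Call:
step_arm --pt "0.05 0.0 -0.05 0 0.65" --pt "0.1 0.0 -0.05 0 0.65" --pt "0.13 0.0 -0.05 0 0.65" --pt "0.13 0.0 -0.05 0 0.65"

```text
time: 39.5
position: [0.373, 0.1684, 0.2188]
tcp_rot: [0.139, -3.137, -0.0]
ft_force: [0.7, 0.4, -0.4]
finger_gap: 0.647
gripper_force: 0.0
```

```bash
python3 m2.py z
python3 - <<'E'
import cv2,numpy as np
from h import env
print(env.get_obs()["position"])
p=cv2.imread('pics/zs.png');q=cv2.imread('pics/zt.png')
a=cv2.resize(p[50:400,170:420],None,fx=1.6,fy=1.6);b=cv2.resize(q[110:280,200:490],None,fx=1.37,fy=1.37)
c=np.zeros((560,800,3),np.uint8);c[:a.shape[0],:a.shape[1]]=a;c[:b.shape[0],402:402+b.shape[1]]=b[:,:398];cv2.imwrite('pics/z.png',c)
E
```

```text
side blue [314. 130.] 160 [ 0.573 -0.309  0.059] rack [ 0.034 -0.325] lo [ 0.565 -0.442 -0.   ] hi [ 0.601 -0.306  0.098]
side blue [396. 147.] 82 [ 0.325 -0.257  0.097] rack [-0.209 -0.252] lo [ 0.312 -0.391 -0.004] hi [ 0.336 -0.247  0.1  ]
side blue [322. 148.] 56 [ 0.523 -0.205  0.093] rack [-0.007 -0.218] lo [ 0.512 -0.217  0.091] hi [ 0.535 -0.193  0.096]
side blue [303. 182.] 70 [ 0.538 -0.069  0.093] rack [ 0.02  -0.083] lo [ 0.527 -0.08   0.091] hi [ 0.551 -0.058  0.095]
side blue [299. 208.] 82 [0.523 0.015 0.093] rack [0.013 0.002] lo [0.511 0.005 0.091] hi [0.535 0.027 0.095]
side blue [297. 238.] 106 [0.504 0.099 0.093] rack [0.    0.087] lo [0.491 0.087 0.091] hi [0.517 0.111 0.095]
side blue [295. 270.] 131 [0.485 0.179 0.093] rack [-0.011  0.169] lo [0.472 0.167 0.09 ] hi [0.498 0.192 0.095]
side blue [253. 350.] 160 [0.517 0.356 0.076] rack [0.036 0.342] lo [0.51  0.346 0.01 ] hi [0.525 0.357 0.1  ]
side white [303. 133.] 29 [ 0.608 -0.301  0.053] rack [ 0.069 -0.32 ] lo [ 0.594 -0.307  0.048] hi [ 0.619 -0.294  0.054]
side white [322. 149.] 61 [ 0.521 -0.199  0.093]
[... 2650 characters left out ...]
21 0.094] rack [0.011 0.008] lo [ 0.506 -0.003  0.069] hi [0.54  0.033 0.098]
top white [391. 190.] 52 [ 0.522 -0.2    0.093] rack [-0.008 -0.212] lo [ 0.506 -0.224  0.087] hi [ 0.54  -0.187  0.099]
top white [292. 196.] 57 [0.503 0.103 0.094] rack [-0.     0.092] lo [0.486 0.08  0.084] hi [0.521 0.117 0.098]
top white [267. 202.] 57 [0.484 0.174 0.094] rack [-0.012  0.163] lo [0.466 0.158 0.089] hi [0.503 0.195 0.098]
top white [457. 214.] 72 [ 0.456 -0.428  0.026] rack [-0.093 -0.433] lo [ 0.426 -0.447  0.023] hi [ 0.468 -0.418  0.029]
top white [408. 254.] 155 [ 0.326 -0.252  0.07 ] rack [-0.208 -0.247] lo [ 0.301 -0.284  0.06 ] hi [ 0.347 -0.237  0.08 ]
[0.37733644 0.16841213 0.21930272]
```

View pics/z.png

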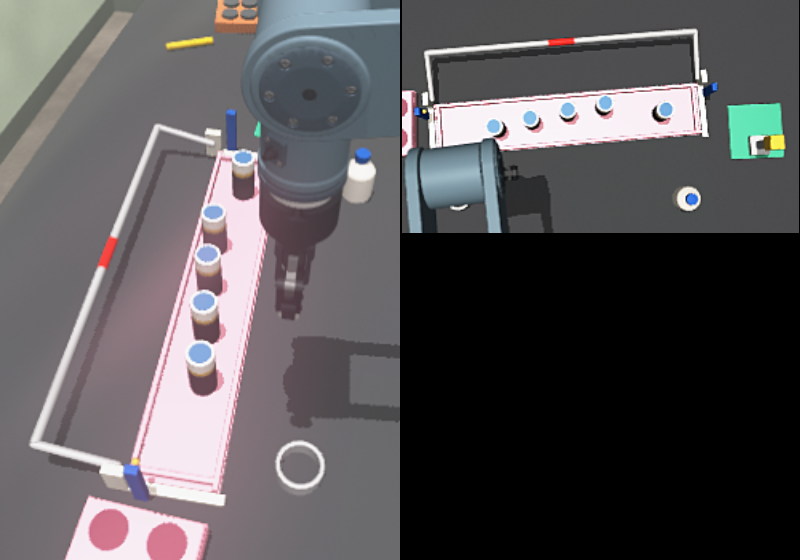

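All five barrels stand upright. The gauge was knocked: its top is now at world (0.447, -0.442), still on the mat but 35 mm off centre. I'll re-centre it before shutting the bar.

Call:
step_arm --pt "-0.005 -0.045 0 0 0.9" --pt "-0.005 -0.09 0 0 0.9" --pt "-0.01 -0.135 0 0 0.9" --pt "-0.01 -0.18 0 0 0.9" --pt "-0.01 -0.225 0 0 0.9" --pt "-0.016 -0.27 0 0 0.9" --pt "-0.016 -0.31 0 0 0.9" --pt "-0.016 -0.31 0 0 0.9"

```text
time: 40.4
position: [0.4216, -0.1441, 0.2185]
tcp_rot: [0.128, -3.138, 0.001]
ft_force: [0.4, 0.3, 0.4]
finger_gap: 0.899
gripper_force: 0.0
```

Call:
step_arm --pt "0 -0.045 0 0 0.9" --pt "0 -0.09 0 0 0.9" --pt "0 -0.135 0 0 0.9" --pt "0 -0.18 0 0 0.9" --pt "0 -0.225 0 0 0.9" --pt "0 -0.27 0 0 0.9" --pt "0 -0.304 0 0 0.9" --pt "0 -0.304 0 0 0.9"

```text
time: 41.2
position: [0.4472, -0.4457, 0.217]
tcp_rot: [0.132, -3.138, -0.001]
ft_force: [-0.6, 0.8, 0.8]
finger_gap: 0.9
gripper_force: 0.0
```

```bash
python3 m2.py y|grep yellow; python3 -c "
from h import *
print(env.get_obs()['position'])"
```

```text
side yellow [364.  96.] 170 [ 0.447 -0.427  0.127] rack [-0.102 -0.432] lo [ 0.433 -0.45   0.099] hi [ 0.461 -0.422  0.14 ]
top yellow [470. 214.] 35 [ 0.442 -0.431  0.139] rack [-0.107 -0.435] lo [ 0.433 -0.439  0.136] hi [ 0.46  -0.427  0.143]
[ 0.44744332 -0.44176432  0.21735904]
```

Call:
step_arm --pt "0 0 0.05 0 0.9" --pt "0 0 0.1 0 0.9" --pt "0 0 0.135 0 0.9" --pt "0 0 0.142 0 0.9" --pt "0 0 0.142 0 0.9" --pt "0 0 0.142 0 0.2" --pt "0 0 0.142 0 0.2" --pt "0 0 0.142 0 0.2"

```text
time: 42.1
position: [0.4483, -0.4431, 0.0795]
tcp_rot: [-0.137, 3.137, -0.005]
ft_force: [0.0, -0.6, -0.5]
finger_gap: 0.398
gripper_force: 0.0
```

Call:
step_arm --pt "0 0 0 0 0.2" --pt "0 0 0 0 0.2" --pt "0 0 -0.01 0 0.2" --pt "-0.02 0.0 -0.01 0 0.2" --pt "-0.035 0.001 -0.01 0 0.2" --pt "-0.035 0.001 -0.01 0 0.2" --pt "-0.035 0.001 -0.003 0 0.2" --pt "-0.035 0.001 0.001 0 0.2"

```text
time: 42.9
position: [0.4825, -0.4378, 0.0794]
tcp_rot: [-0.137, 3.138, 0.0]
ft_force: [-7.4, 12.7, 40.1]
finger_gap: 0.37
gripper_force: 64.7
```

Call:
step_arm --pt "0 0 0 0 0.2" --pt "0 0 0 0 0.85" --pt "0 0 0 0 0.85" --pt "0 0 0 0 0.85" --pt "0 0 0 0 0.85" --pt "0 0 -0.05 0 0.85" --pt "0 0 -0.1 0 0.85" --pt "0 0 -0.14 0 0.85"

```text
time: 43.7
position: [0.4823, -0.4383, 0.2186]
tcp_rot: [-0.137, 3.138, -0.002]
ft_force: [0.3, -1.4, 0.0]
finger_gap: 0.852
gripper_force: 0.0
```

Run:
```python
from h import *
for n in("side","top"):
    p,d,X=cloud(n);h,s,v=cv2.split(hsv(p))
    for k,m in {"yellow":(h>20)&(h<33)&(s>150)&(v>120),"red":((h<5)|(h>175))&(s>180)&(v>100)}.items():
        m=m&(X[...,0]>.3)&(X[...,0]<.8)&(abs(X[...,1])<.52)&(d>0)
        for c,s_,P in blobs(m,X,20):print(n,k,np.median(P,0).round(3),np.percentile(P,3,0).round(3),np.percentile(P,97,0).round(3))
print(env.get_obs()["position"])
```

```text
side yellow [ 0.481 -0.423  0.128] [ 0.466 -0.447  0.099] [ 0.496 -0.418  0.14 ]
side red [0.681 0.031 0.069] [0.676 0.004 0.064] [0.688 0.056 0.073]
top yellow [ 0.483 -0.428  0.14 ] [ 0.469 -0.437  0.137] [ 0.496 -0.422  0.144]
top red [0.682 0.028 0.069] [0.676 0.002 0.062] [0.689 0.056 0.073]
[ 0.48459709 -0.44121441  0.22424441]
```

The gauge is re-centred. For the keeper I'll turn the tool 90° and grip the bar at rack y ≈ -0.15, where no barrel stands underneath.

Call:
step_arm --pt "-0.02 0.035 0 8 0.5" --pt "-0.04 0.07 0 16 0.5" --pt "-0.06 0.105 0 24 0.5" --pt "-0.08 0.14 0 32 0.5" --pt "-0.11 0.175 0 40 0.5" --pt "-0.14 0.21 0 48 0.5" --pt "-0.17 0.24 0 56 0.5" --pt "-0.2 0.27 0 64 0.5"

```text
time: 44.6
position: [0.6583, -0.1497, 0.215]
tcp_rot: [-1.554, -2.729, 0.0]
ft_force: [-0.5, -1.2, -0.3]
finger_gap: 0.498
gripper_force: 0.0
```

Call:
step_arm --pt "0 0 0 8 0.5" --pt "0 0 0 16 0.5" --pt "0 0 0 24 0.5" --pt "0 0 0 26 0.5" --pt "0 0 0 26 0.5"

```text
time: 45.1
position: [0.6574, -0.1513, 0.2148]
tcp_rot: [-2.121, -2.315, 0.001]
ft_force: [-0.0, 0.7, 0.1]
finger_gap: 0.501
gripper_force: 0.0
```

```bash
cat > w.py <<'E'
from h import *
o=env.get_obs();D=o["position"][:2]-[.511,.012];R=cv2.Rodrigues(o["tcp_rot"])[0]
print("rack",round(D@[.9962,.0872],4),round(D@[-.0872,.9962],4),"z",o["position"][2].round(4),"toolx",R[:2,0].round(3),"tooly yaw",np.degrees(np.arctan2(R[1,1],R[0,1])).round(1),o["ft_force"].round(1),o["qpos"].round(2))
E
python3 w.py
python3 - <<'E'
from h import *
p,d,X=cloud("side");D=X[...,:2]-[.511,.012];R=np.dstack([D@[.9962,.0872],D@[-.0872,.9962],X[...,2]])
m=(abs(R[...,1]+.15)<.02)&(R[...,0]>.12)&(R[...,0]<.22)&(R[...,2]>.045)&(R[...,2]<.1)
print(m.sum(),np.median(R[m],0),np.percentile(R[m],[3,97],axis=0))
E
```

```text
rack 0.1316 -0.1754 z 0.2148 toolx [-0.087  0.996] tooly yaw 5.0 [-0.   0.7  0.1] [-0.4   0.39  1.31 -0.    1.44 -0.49]
57 [ 0.17156745 -0.15227923  0.06638816] [[ 0.16660155 -0.16828748  0.06028989]
 [ 0.1795671  -0.13225225  0.06958409]]
```

Call:
step_arm --pt "0.025 0.041 0 0 0.6" --pt "0.025 0.041 0.05 0 0.6" --pt "0.025 0.041 0.1 0 0.6" --pt "0.025 0.041 0.15 0 0.6" --pt "0.025 0.041 0.185 0 0.6" --pt "0.025 0.041 0.197 0 0.6" --pt "0.025 0.041 0.197 0 0.6" --pt "0.025 0.041 0.197 0 0.4"

```text
time: 45.95
position: [0.698, -0.1236, 0.0213]
tcp_rot: [2.12, 2.314, 0.002]
ft_force: [0.1, -0.4, 0.4]
finger_gap: 0.447
gripper_force: 0.0
```

Call:
step_arm --pt "0 0 0 0 0.2" --pt "0 0 0 0 0.1" --pt "0 0 0 0 0.1" --pt "0 0 0 0 0.1" --pt "0 0 0 0 0.1"

```text
time: 46.45
position: [0.6976, -0.1238, 0.0204]
tcp_rot: [2.121, 2.314, 0.001]
ft_force: [1.0, -4.4, 1.0]
finger_gap: 0.132
gripper_force: 58.7
```

```bash
python3 w.py
```

```text
rack 0.1741 -0.1515 z 0.0204 toolx [-0.087  0.996] tooly yaw 5.0 [ 1.  -4.4  1. ] [-0.34  0.65  1.35 -0.    1.14 -0.43]
```

Call:
step_arm --pt "0 -0.0066 -0.0184 0 0.1" --pt "0 -0.016 -0.0347 0 0.1" --pt "0 -0.028 -0.0492 0 0.1" --pt "0 -0.0426 -0.0613 0 0.1" --pt "0 -0.0589 -0.0707 0 0.1" --pt "0 -0.0765 -0.0771 0 0.1" --pt "0 -0.0951 -0.0804 0 0.1" --pt "0 -0.0951 -0.0804 0 0.1"

```text
time: 47.25
position: [0.6089, -0.1318, 0.1095]
tcp_rot: [2.111, 2.305, 0.016]
ft_force: [3.3, -7.3, 35.9]
finger_gap: 0.111
gripper_force: 61.2
```

```bash
python3 w.py;python3 - <<'E'
from h import *
p,d,X=cloud("side");h,s,v=cv2.split(hsv(p));D=X[...,:2]-[.511,.012];R=np.dstack([D@[.9962,.0872],D@[-.0872,.9962],X[...,2]])
m=((h<5)|(h>175))&(s>180)&(v>100)&(X[...,0]>.3)&(X[...,0]<.8)&(d>0)&(abs(X[...,1])<.3)
print(m.sum(),np.median(R[m],0),np.percentile(R[m],[3,97],axis=0)); print(env.get_obs()["finger_gap"],env.get_obs()["gripper_force"])
E
```

```text
rack 0.085 -0.1518 z 0.1095 toolx [-0.088  0.996] tooly yaw 5.0 [ 3.3 -7.3 35.9] [-0.41  0.36  1.57  0.    1.19 -0.5 ]
52 [ 0.08340558 -0.00965992  0.14812757] [[ 0.07755487 -0.02409802  0.14449312]
 [ 0.08876973  0.0267476   0.15184176]]
0.11547938333666047 61.363892555236816
```

Call:
step_arm --pt "0 -0.009 -0.0095 0 0.1" --pt "0 -0.018 -0.009 0 0.1" --pt "0 -0.028 -0.008 0 0.1" --pt "0 -0.037 -0.006 0 0.1" --pt "0 -0.046 -0.003 0 0.1" --pt "0 -0.053 0.0 0 0.1" --pt "0 -0.0597 0.003 0 0.1" --pt "0 -0.0597 0.003 0 0.1"

```text
time: 48.1
position: [0.5438, -0.138, 0.1016]
tcp_rot: [2.118, 2.312, 0.001]
ft_force: [-11.7, -1.7, 27.7]
finger_gap: 0.103
gripper_force: 15.8
```

```bash
cat >> w.py <<'E'
p,d,X=cloud("side","bar");h,s,v=cv2.split(hsv(p));D=X[...,:2]-[.511,.012];R=np.dstack([D@[.9962,.0872],D@[-.0872,.9962],X[...,2]])
m=((h<5)|(h>175))&(s>180)&(v>100)&(X[...,0]>.3)&(X[...,0]<.8)&(d>0)&(abs(X[...,1])<.3)
print(m.sum(),np.median(R[m],0).round(4),np.percentile(R[m],[3,97],axis=0).round(4).tolist(),o["finger_gap"],o["gripper_force"])
E
python3 w.py
```

```text
return _methods._mean(a, axis=axis, dtype=dtype,
  ret = um.true_divide(
Traceback (most recent call last):
  File "w.py", line 6, in <module>
    print(m.sum(),np.median(R[m],0).round(4),np.percentile(R[m],[3,97],axis=0).round(4).tolist(),o["finger_gap"],o["gripper_force"])
                                             ~~~~~~~~~~~~~^^^^^^^^^^^^^^^^^^^^
IndexError: index -1 is out of bounds for axis 0 with size 0
```

Run:
```python
from h import *
p=cv2.imread("pics/bar.png");q,d,X=cloud("top")
h,s,v=cv2.split(hsv(q));D=X[...,:2]-[.511,.012];R=np.dstack([D@[.9962,.0872],D@[-.0872,.9962],X[...,2]])
m=((h<5)|(h>175))&(s>150)&(v>80)&(X[...,0]>.3)&(d>0)&(abs(X[...,1])<.3);print(m.sum(),R[m].mean(0) if m.any() else 0)
a=cv2.resize(p[50:300,180:430],None,fx=1.6,fy=1.6);b=cv2.resize(q[110:280,200:490],None,fx=1.37,fy=1.37)
c=np.zeros((400,800,3),np.uint8);c[:,:400]=a;c[:b.shape[0],402:]=b[:,:398];cv2.imwrite('pics/bar2.png',c)
```

```text
98 [0.02062772 0.0179282  0.12851914]Traceback (most recent call last):
  File "<stdin>", line 6, in <module>
ValueError: could not broadcast input array from shape (233,397,3) into shape (233,398,3)
```

Call:
step_arm --pt "0 -0.006 0.004 0 0.05" --pt "0 -0.012 0.008 0 0.05" --pt "0 -0.018 0.013 0 0.05" --pt "0 -0.023 0.018 0 0.05" --pt "0 -0.023 0.018 0 0.05"

```text
time: 48.7
position: [0.5242, -0.1402, 0.0887]
tcp_rot: [2.115, 2.309, 0.006]
ft_force: [-17.2, 9.3, 60.3]
finger_gap: 0.055
gripper_force: 35.2
```

```bash
sed -i 's/"side","bar"/"top","bar"/;s/s>180/s>150/;s/v>100/v>80/' w.py; python3 w.py
python3 - <<'E'
from h import *
p,d,X=cloud("side");q=cv2.imread("pics/bar.png")
c=np.zeros((400,800,3),np.uint8);c[:,:400]=cv2.resize(p[50:300,180:430],(400,400));c[:230,402:792]=cv2.resize(q[110:280,200:490],(390,230));cv2.imwrite('pics/bar2.png',c)
E
```

```text
rack -0.0001 -0.1527 z 0.0887 toolx [-0.088  0.996] tooly yaw 5.0 [-17.2   9.3  60.3] [-0.48  0.23  1.79  0.    1.11 -0.57]
94 [-0.0013  0.0017  0.1238] [[-0.0077, -0.0264, 0.0962], [0.0156, 0.0774, 0.1299]] 0.05479874360331479 35.208892822265625
```

View pics/bar2.png

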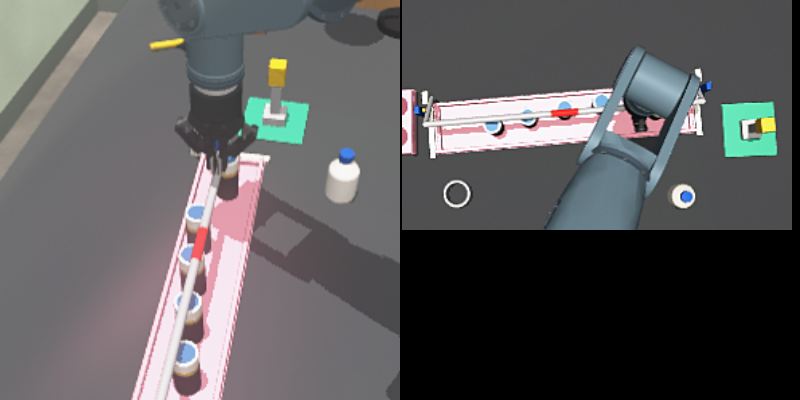

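The bar is over the middle line at rack x ≈ -0.001 (the red sleeve), with all barrels upright underneath. I'll open, retreat and check.

Call:
step_arm --pt "0 0 -0.004 0 0.2" --pt "0 0 -0.004 0 0.45" --pt "0 0 -0.004 0 0.5" --pt "0 0 -0.004 0 0.5" --pt "0 0 -0.05 0 0.5" --pt "0 0 -0.1 0 0.5" --pt "0 0 -0.14 0 0.5"

```text
time: 49.5
position: [0.5193, -0.1384, 0.2199]
tcp_rot: [-2.122, -2.316, -0.0]
ft_force: [1.0, -0.2, 0.2]
finger_gap: 0.497
gripper_force: 0.0
```

Call:
step_arm --pt "0 -0.05 0 0 0.5" --pt "0 -0.1 0 0 0.5" --pt "0 -0.14 0 0 0.5" --pt "0 -0.14 0 0 0.5"

```text
time: 49.9
position: [0.3761, -0.1499, 0.2172]
tcp_rot: [-2.123, -2.312, 0.001]
ft_force: [0.9, 0.1, 0.8]
finger_gap: 0.498
gripper_force: 0.0
```

```bash
python3 w.py; python3 m2.py zz | grep -E "yellow|blue"; sed -i 's/"top","bar"/"side","bar3"/' w.py; python3 w.py|tail -1;python3 - <<'E'
from h import *
p=cv2.imread("pics/zzs.png");q=cv2.imread("pics/zzt.png")
c=np.zeros((400,800,3),np.uint8);c[:,:400]=cv2.resize(p[50:400,150:500],(400,400));c[:230,402:792]=cv2.resize(q[110:280,200:490],(390,230));cv2.imwrite('pics/fin.png',c)
E
```

```text
rack -0.1485 -0.1496 z 0.2172 toolx [-0.085  0.996] tooly yaw 4.9 [0.9 0.1 0.8] [-0.67 -0.24  1.98 -0.    1.41 -0.76]
104 [-9.000e-04  1.000e-04  1.241e-01] [[-0.0077, -0.2239, 0.0094], [0.0515, 0.1954, 0.129]] 0.49827915648258464 0.0
side yellow [350.  97.] 58 [ 0.49  -0.421  0.118] rack [-0.059 -0.43 ] lo [ 0.479 -0.431  0.097] hi [ 0.496 -0.417  0.14 ]
side blue [314. 122.] 58 [ 0.576 -0.311  0.089] rack [ 0.037 -0.327] lo [ 0.567 -0.444 -0.002] hi [ 0.612 -0.306  0.098]
side blue [315. 137.] 66 [ 0.572 -0.309  0.034] rack [ 0.032 -0.325] lo [ 0.565 -0.313  0.011] hi [ 0.581 -0.304  0.06 ]
side blue [396. 147.] 82 [ 0.325 -0.257  0.097] rack [-0.209 -0.252] lo [ 0.312 -0.392 -0.003] hi [ 0.336 -0.247  0.1  ]
side blue [323. 148.] 33 [ 0.518 -0.204  0.094] rack [-0.012 -0.216] lo [ 0.511 -0.216  0.091] hi [ 0.525 -0.192  0.096]
side blue [302. 182.] 61 [ 0.54  -0.069  0.093] rack [ 0.022 -0.083] lo [ 0.53  -0.08   0.091] hi [ 0.551 -0.057  0.095]
side blue [296. 208.] 40 [0.529 0.016 0.093] rack [0.018 0.003] lo [0.524 0.005 0.091] hi [0.537 0.027 0.095]
side blue [296. 270.] 98 [0
[... 413 characters left out ...]
hi [ 0.588 -0.311  0.106]
top blue [348. 184.] 66 [ 0.539 -0.071  0.095] rack [ 0.021 -0.085] lo [ 0.527 -0.083  0.091] hi [ 0.552 -0.058  0.099]
top blue [320. 188.] 44 [0.528 0.015 0.094] rack [0.017 0.002] lo [0.521 0.001 0.089] hi [0.537 0.026 0.097]
top blue [211. 191.] 24 [0.518 0.349 0.099] rack [0.036 0.335] lo [0.512 0.344 0.094] hi [0.527 0.354 0.103]
top blue [392. 191.] 38 [ 0.518 -0.205  0.094] rack [-0.012 -0.217] lo [ 0.509 -0.218  0.09 ] hi [ 0.522 -0.193  0.099]
top blue [266. 203.] 50 [0.484 0.179 0.094] rack [-0.012  0.169] lo [0.472 0.167 0.089] hi [0.491 0.19  0.108]
109 [-0.0021  0.0051  0.1237] [[-0.0077, -0.022, 0.1197], [0.0049, 0.0307, 0.1267]] 0.500727475318124 0.0
```

View pics/fin.png

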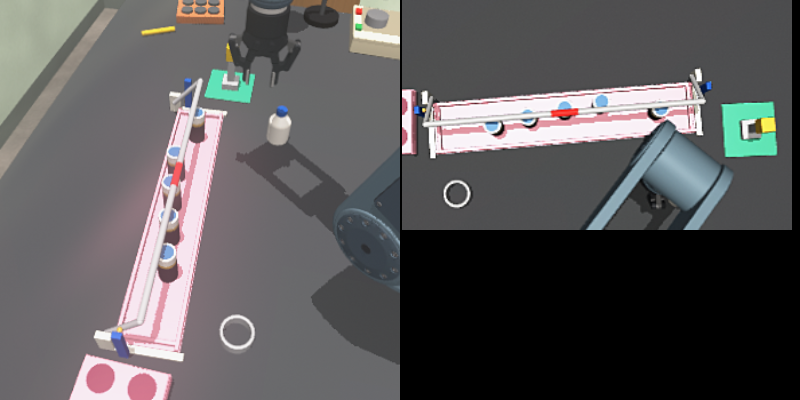

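The final view shows the bar home over the middle line, the gauge centred on the mat, five barrels upright and the robot clear. Handing in.

```bash
python3 -c "
from plant import env
print(env.sign_off())"
```

```text
the job is handed in; nothing more can be done
None
```

The job is handed in, and sign-off gave no verdict. The last camera check showed the gauge centred on the mat, all five barrels (four tipped, one already standing) upright with white ends up, and the keeper bar shut at its home position, with the robot clear of everything.

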